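# Pack the painter's chest, break its lid stay and lower the lid

## Task

Lay the paintbrush and the scraper that are lying on the bench in the painter's chest, each in the compartment that already holds one of its own kind. Then lift the knee of the folding lid stay past centre to unlock it, let go of it while the lid still stands by itself, and take the lid by its handle to lower it gently until it is fully shut, without letting it drop. Do not throw or drop the tools in, leave the tin, tub and tape where they are, and let go of everything at the end.

Things in the scene. Friction and masses are not known exactly. Their poses are not given: they have to be found in the camera images.
- chest: Open pine chest fixed on the bench: 270 mm (x) by 440 (y) by 100 high, walls and floor 12 thick. Origin: centre of its underside; x to its hinge side (away from the robot), y along the hinge (left), z up. Two dividers along x, 8 mm thick, tops 67 mm high, part it into right and left compartments and, at the far left (y 138 to 208), a bay where the stay folds: keep it empty.
- right_bin (a point): Floor centre of the right compartment: chest y -208 to -43 mm, 246 mm long in x, floor 12 mm above the bench. One compartment holds a brush, the other a scraper; which is which varies. The kept tool lies lengthways in x about 45 mm to the right (-y) of this point; the left half is free.
- left_bin (a point): Floor centre of the left compartment: chest y -35 to 130 mm, otherwise as the right one; the tool kept in it also lies lengthways in x about 45 mm to the right (-y) of this point.
- brush_center (a point): Brush lying flat on the bench, to be put away: 190 mm long, 20 thick, 110 g, wooden handle 24 wide, steel ferrule and dark bristles 40 wide. Point: its middle, half-way up (10 mm), on the handle near the balance point. x along the brush to the bristles (ferrule begins 15 mm on, bristles end 95 mm on), z up.
- scraper_center (a point): Scraper lying flat on the bench, to be put away: 170 mm long, 110 g, wooden handle 110 long, 26 wide, 20 thick, thin steel blade flaring to 52 mm. Point: half-way along it, half-way up (10 mm), on the handle. x towards the blade (handle ends 25 mm on, blade edge 85 mm on), z up.
- kept_brush_center (a point): Middle, 10 mm above the underside, of the loose brush already in the chest (like the other, bristles 56 mm wide). It shows which compartment is for brushes and must stay in it.
- kept_scraper_center (a point): Middle, 10 mm above the underside, of the loose scraper already in the chest (like the other, blade 60 mm wide). It shows which compartment is for scrapers and must stay in it.
- knee_barrel (a point): Centre of the folding stay's knee barrel: steel, 18 mm in diameter, 24 long in the chest's y, between two flat arms (3 by 14 mm). At the start 35 mm above the chest's rim, some 80 mm in front of the open lid, so best taken with the hand leaning back towards the robot; 30 mm free on each side. It moves on a circle about stay_pin.
- stay_pin (a point): Fixed pin of the stay's lower arm in the chest. The barrel circles it at 85 mm radius in the chest's xz plane: at the start 130 degrees from the forward direction (chest -x), so up and towards the hinge. Unlocking carries it up and forward to right above the pin (90 degrees; lid then 0.2 rad) and on. The upper arm is 106 mm long and ends at the lid, 130 mm from the hinge.
- knee (a joint): Bend of the stay's knee, rad. 0: locked, sunk 0.15 past straight on its stop; the lid cannot come down. 0.15: straight (dead centre). Grows as the knee is lifted up and forward: about 1.1 with the barrel right above its pin, 3.2 with the lid shut. Stiff with friction: lifting the barrel takes 8 to 9 N.
- lid (a joint): Lid angle, rad. 0: open as at the start, 80 degrees from shut; grows as it comes down; 1.396: fully shut. Locked, it cannot pass about 0.01. Unlocked, it follows the knee: 0.2 with the barrel right above its pin, 0.4 with the lower arm at 70 degrees. Friction holds the lid up by itself only below about 0.3; lower, the lid (0.7 to 1.1 kg) falls shut hard if let go.
- lid_handle (a point): Middle of the lid's handle, a round steel bar 12 mm thick, 120 long (chest y), on the lid's outer face, 36 mm clear of it. It is 238 mm from the hinge line along the lid and 54 mm out from its inner face; when shut 154 mm above the bench. x along the lid to the hinge, y along the bar, z out of the outer face (up when shut). It can turn between the fingers as the lid comes down.
- lid_hinge (a point): Middle of the lid's hinge line, along the chest's y, 130 mm behind the chest's origin (+x) and 100 mm above the bench. The lid is a pine panel 444 mm wide, reaching 273 mm from the hinge, 12 mm thick; its inner face lies in the plane of the hinge line and closes on the rim.
- paint_tin: Bystander: closed steel paint tin, 106 mm across, 116 mm high, origin at the centre of its underside. Leave alone.
- filler_tub: Bystander: closed white plastic filler tub, 100 mm across, 98 mm high, origin at the centre of its underside. Leave alone.
- tape_roll: Bystander: roll of tape lying flat, 104 mm across, 36 mm high, origin at the centre of its underside. Leave alone.
There are look-alikes about, which are no part of the job. Leave any pink look-alike of the part that bears scraper_center alone.

How it is judged:
On the way, in this order (a step that is already met when the one before it is completed fails the run):
1. the brush and the scraper lie in the compartments of their own kind, released (x of brush_center in the frame of chest between -0.12 and 0.12 m and z of each of brush_center, kept_brush_center, scraper_center, kept_scraper_center in the frame of chest below 0.07 m and x of kept_brush_center in the frame of chest between -0.12 and 0.12 m and ((y of brush_center in the frame of chest between -0.208 and -0.043 m and y of kept_brush_center in the frame of chest between -0.208 and -0.043 m) or (y of brush_center in the frame of chest between -0.035 and 0.13 m and y of kept_brush_center in the frame of chest between -0.035 and 0.13 m)) and x of scraper_center in the frame of chest between -0.12 and 0.12 m and x of kept_scraper_center in the frame of chest between -0.12 and 0.12 m and ((y of scraper_center in the frame of chest between -0.208 and -0.043 m and y of kept_scraper_center in the frame of chest between -0.208 and -0.043 m) or (y of scraper_center in the frame of chest between -0.035 and 0.13 m and y of kept_scraper_center in the frame of chest between -0.035 and 0.13 m)) and contact force between the fingers and brush below 0.2 N and contact force between the fingers and scraper below 0.2 N), for 0.2 s.
2. the knee of the stay is lifted past centre (value of joint knee above 0.3 rad), for 0.1 s.
3. the lid is on its way down with the hand at its handle (value of joint lid between 0.7 and 1.3 rad and distance between the grasp point and lid_handle below 0.05 m), for 0.1 s.
At the end, for the whole second after the job is handed in: The lid is fully shut (within 0.02 rad, about 6 mm at its front edge) and at rest, and under it brush and scraper each lie in the compartment (centre inside its walls, less than 70 mm above the bench) in which the kept tool of the same kind lies (x of brush_center in the frame of chest between -0.12 and 0.12 m and z of each of brush_center, kept_brush_center, scraper_center, kept_scraper_center in the frame of chest below 0.07 m and x of kept_brush_center in the frame of chest between -0.12 and 0.12 m and ((y of brush_center in the frame of chest between -0.208 and -0.043 m and y of kept_brush_center in the frame of chest between -0.208 and -0.043 m) or (y of brush_center in the frame of chest between -0.035 and 0.13 m and y of kept_brush_center in the frame of chest between -0.035 and 0.13 m)) and x of scraper_center in the frame of chest between -0.12 and 0.12 m and x of kept_scraper_center in the frame of chest between -0.12 and 0.12 m and ((y of scraper_center in the frame of chest between -0.208 and -0.043 m and y of kept_scraper_center in the frame of chest between -0.208 and -0.043 m) or (y of scraper_center in the frame of chest between -0.035 and 0.13 m and y of kept_scraper_center in the frame of chest between -0.035 and 0.13 m)) and value of joint lid above 1.375 rad and velocity of joint lid between -0.05 and 0.05 rad/s); the robot touches nothing.
It fails at once if the lid falls or is thrown (faster than 1.5 rad/s) (velocity of joint lid above 1.5 rad/s).
It fails at once if the brush falls freely into or beside the chest from more than about 70 mm (linear speed of brush above 1.2 m/s and contact force between the fingers and brush below 0.2 N).
It fails at once if the scraper falls freely into or beside the chest from more than about 70 mm (linear speed of scraper above 1.2 m/s and contact force between the fingers and scraper below 0.2 N).
It fails at once if the paint tin, the filler tub or the roll of tape is moved by more than 30 mm (distance of any of paint_tin, filler_tub, tape_roll from where it was at the start of the episode above 0.03 m).
It also fails if it takes over 72 s, if anything falls off the work surface, if the arm or the gripper's body presses on something with over 40 N, if the wrist force passes 120 N, or if a joint passes its speed limit or range.

## Robot

A 6-joint arm with a two-finger parallel gripper is mounted at the origin on the work surface. World frame = base frame: x ahead of the robot, y to its left, z up, the work surface at z = 0. Lengths are in m, angles in rad, forces in N, time in s.
With the tool pointing down it reaches from about 0.375 to 0.975 m from the base axis. Payload 3.8 kg.
Tool frame: the origin (TCP) lies where the fingers leave the gripper's body, on its centre line; the fingertips stand 73 mm ahead of it and the grasp point (between the pads) lies 54 mm ahead of it; z points along the fingers, y is the line along which they close (so a half turn about z gives the same grasp; the last joint's range is limited). The gripper opens to 85 mm and grips with 20 to 120 N. Pads are 22 mm wide; open, the fingers measure 114 mm over their backs; the gripper's body (76 mm by 85 mm) begins 54 mm behind the grasp point. The pads swing forward as they close: fully open they stand 13 mm farther back than shut.
Start: joints at [-1.155, 0.264, 1.604, -0, 1.274, -0.037], TCP at [0.295, -0.607, 0.304] pointing down, gripper open.
Joint ranges: [-2.63, 2.63], [-0.94, 2.18], [0.31, 2.57], [-1.31, 4.45], [0, 2.66], [-2.55, 2.55]. Speed limits (rad/s): [2.57, 2.57, 3.14, 3.14, 3.14, 3.14].

## Interface

Orientations are given as a rotation vector (axis times angle).
In Python, from workcell import read_state, viewer, bot gives the robot as it stands.
- The arm moves only by the tool jog_arm, never from a script. Its argument "increments" is a list that holds one entry, the list of rows, each a list of 7 numbers: the shift along the tool's x, y, z in units of 30 mm (1.0 is 30 mm), then the turn, a rotation vector about the tool's x, y, z in units of 6 degrees (1.0 is 6 degrees), then the opening, from -1 (shut) to 1 (fully open). A call has exactly 5 rows; each row shifts and turns the commanded pose from where the row before left it, along the tool's axes as they then stand; what a row does not reach is not made up. A row lasts 1/12 s, in which the tool goes at most 41.7 mm and 7.16 degrees, less where a joint would pass 70% of its speed; a pose out of reach is approached as far as the arm can. A call is refused whole if a number of a shift passes 1 or a number of a turn 1, either way. A call with a gripper value outside its range is refused whole. The fingers move at their own pace and stop on an object; "force" is the grip in N (left out, the last holds). Time passes only in rows, so rows that do not move let the fingers close, or fill a call up. It gives the time, the measured TCP pose, the force, the opening and the grip force at its end, in the units of the state.
- read_state(): the state, without advancing time (a new reading comes with each control period).
- viewer.read_camera(name): name is "scene" or "top" or "wrist"; returns (picture, depth): 480x640x3 uint8, blue, green, red; 480x640 float32, m along the optical axis (not along the pixel's ray), 0 where there is no reading.
- viewer.camera_params(name): a dict with "fx", "fy", "cx", "cy" (pixels), "R" (3x3) and "t" (3): a world point X has camera coordinates R X + t; the wrist camera has in their place "hand_eye" (4x4, takes a point from camera to tool coordinates, whose origin is the TCP and whose axes are the flange's). Camera axes: x right, y down, z forward; pixel columns grow to the right and rows downward; lengths in m; the calibration is good to about 2 mm. A picture is of the moment at which its call begins: read the wrist's pose just before it. camera_params takes no time and is no camera call.
- bot.finish_job(): hands the job in; it is judged then, once.
The state is a dict: "time": time; "q": joint angles; "joint_vel": joint speeds; "joint_torque": joint torques, N m; "tool_pos": TCP position; "tcp_rot": TCP orientation; "wrist_force": force on the tool from outside, world axes, zero at the start; "torque": the same for the moment, N m; "width": opening from 0.0 (shut) to 1.0 (fully open); "grip_force": force on a finger pad.
Only numpy, scipy, OpenCV 4.12 (cv2) and the standard library are available. Lean on these libraries where they do the work, as an engineer would, in place of code of your own. Each camera call takes 0.05 s, during which the arm holds its last target. There are 200 camera calls.

## Working session

There is one attempt and no reset: what is moved stays moved. The work goes in short steps, Python scripts to look and compute and a tool call to move; the robot and the scene stay as the last step left them, time stands still between calls to the robot, and variables do not carry over. Pictures are saved under pics/ and viewed, at most 12 in all, crops included, and the job is handed in when it is done.

Besides the shell and the picture viewer there is one more tool, called after "Request:" as name(argument=value, ...), one argument or row to a line, values as JSON. jog_arm: Moves the arm, as the interface text tells. Its arguments: {"type":"object","properties":{"increments":{"type":"array","items":{"type":"array","items":{"type":"array","items":{"type":"number"}}}},"force":{"type":"number"}},"required":["increments"]}

```bash
mkdir -p pics; ls
cat > h.py <<'E'
import numpy as np, cv2
from scipy.spatial.transform import Rotation as Rn
from workcell import read_state, viewer, bot
def shot(n,f):
    im,d=viewer.read_camera(n); cv2.imwrite(f'pics/{f}.png',im); np.save(f'pics/{f}.npy',d); return im,d
def back(n,d,u,v,z=None):
    p=viewer.camera_params(n); R=np.array(p['R']);t=np.array(p['t'])
    r=np.array([(u-p['cx'])/p['fx'],(v-p['cy'])/p['fy'],1.0])
    if z is not None:
        c=-R.T@t; w=R.T@r; return c+w*(z-c[2])/w[2]
    w=np.median(d[v-1:v+2,u-1:u+2]); return R.T@(r*w-t)
E
python3 - <<'E'
from h import *
shot('top','top1'); shot('scene','sc1')
s=read_state(); print(s)
for n in('top','scene'):
    p=viewer.camera_params(n);print(n,p['fx'],np.round(-np.array(p['R']).T@np.array(p['t']),3),np.round(p['R'],2).tolist())
E
```

```text
pics
{'time': 0.1, 'q': array([-1.15488333e+00,  2.64692741e-01,  1.60528160e+00,  6.30933046e-06,
        1.27369297e+00, -3.68703310e-02]), 'joint_vel': array([ 0.00065907, -0.00143005, -0.0027139 ,  0.00160909,  0.00028347,
       -0.0003476 ]), 'joint_torque': array([ 6.79843615e-04, -5.16705322e+01, -3.68590379e+01, -6.82872314e-05,
        6.27639267e-03, -4.44943240e-06]), 'tool_pos': array([ 0.2950963 , -0.6064894 ,  0.30265246]), 'tcp_rot': array([-3.05944158e+00, -7.04710013e-01,  6.04237721e-04]), 'wrist_force': array([ 0.58134067,  0.83863151, -0.49213689]), 'torque': array([ 0.00324231,  0.00453816, -0.02646599]), 'grip_force': 0.0, 'width': 0.9981052555788011}
top 585.2392761578659 [ 0.205 -0.019  1.854] [[-0.02, -1.0, 0.0], [-0.98, 0.02, -0.18], [0.18, -0.01, -0.98]]
scene 499.1226236984569 [0.799 0.435 1.491] [[-0.82, 0.57, -0.01], [0.53, 0.75, -0.39], [-0.22, -0.33, -0.92]]
```

View pics/top1.png

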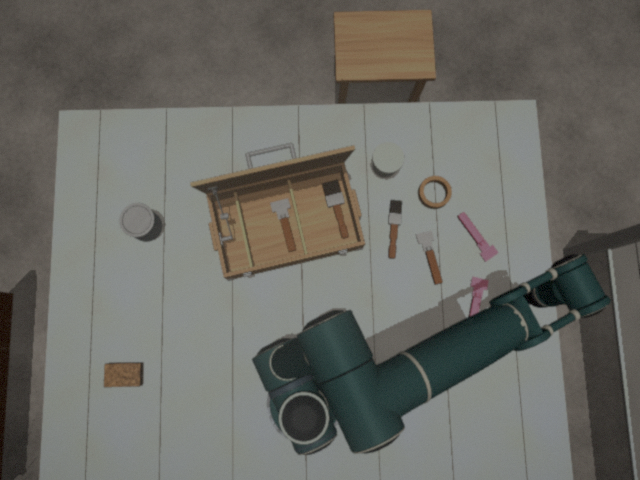

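View pics/sc1.png

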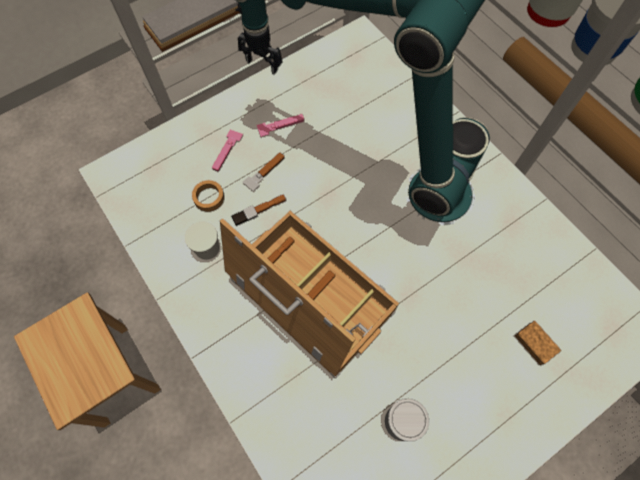

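The top view shows the loose brush at (395,228), the loose scraper at (430,258), and pink look-alikes at (478,237) and (478,298). The chest's right bin holds the kept brush (335,205), its left bin the kept scraper (286,225), and the stay is near (225,228). I'll enlarge it next.

Run:
```python
import cv2
im=cv2.imread('pics/top1.png')
cv2.imwrite('pics/top1c.png',cv2.resize(im[140:290,180:450],(800,444),interpolation=cv2.INTER_CUBIC))
```

```text
(no output)
```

View pics/top1c.png

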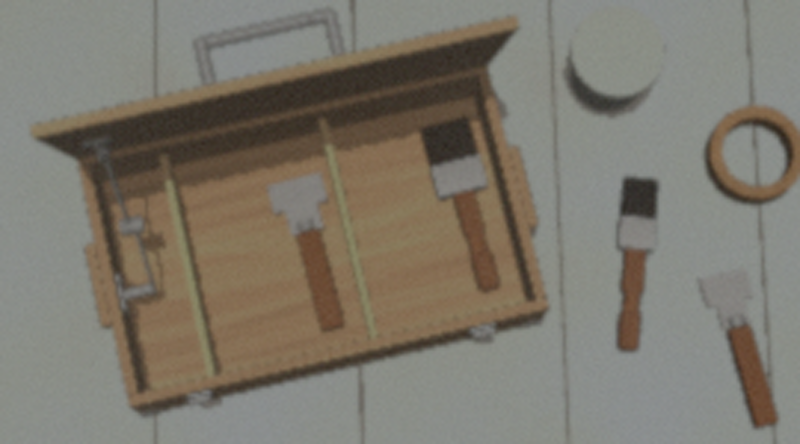

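The crop at 2.963x, offset (180,140), gives:
- **Brush:** from (640,180) to (627,349).
- **Scraper:** from (725,275) to (766,424).
- **Chest:** front rim corners (137,408) and (547,312).
- **Barrel:** about (132,226).
- **Pin:** about (140,293).

```bash
cat >> h.py <<'E'
def B(u,v,z): return back('top',None,180+(u+.5)/2.963-.5,140+(v+.5)/2.963-.5,z)
E
python3 - <<'E'
from h import *
np.set_printoptions(precision=4,suppress=True)
d=np.load('pics/top1.npy')
b1,b0=B(639,179,.02),B(627,349,.02); print('brush',b1,b0,np.linalg.norm(b1-b0),(b1+b0)/2,np.arctan2(*(b1-b0)[[1,0]]))
s1,s0=B(725,275,.012),B(766,424,.02); print('scr',s1,s0,np.linalg.norm((s1-s0)[:2]),(s1+s0)/2,np.arctan2(*(s1-s0)[[1,0]]))
L,R=B(137,408,.1),B(547,312,.1); ey=(L-R)/np.linalg.norm(L-R); ex=np.array([ey[1],-ey[0],0])
O=(L+R)/2+.135*ex; O[2]=0
print('chest w',np.linalg.norm(L-R),'ex',ex,'ey',ey,'O',O,'yaw',np.arctan2(ex[1],ex[0]))
# depth point cloud in chest frame
p=viewer.camera_params('top');Rm=np.array(p['R']);t=np.array(p['t'])
v,u=np.mgrid[140:290,180:450]; D=d[140:290,180:450]
P=np.stack([(u-p['cx'])/p['fx']*D,(v-p['cy'])/p['fy']*D,D],-1)-t
P=P@Rm
q=np.stack([(P-O)@ex,(P-O)@ey,P[...,2]],-1).reshape(-1,3)
m=(q[:,1]>-.2)&(q[:,1]<.2)&(q[:,2]>.09)&(q[:,2]<.11)&(q[:,0]<-.1); print('front rim x',np.percentile(q[m,0],[2,50,98]),'z',np.median(q[m,2]))
m=(abs(q[:,0])<.1)&(q[:,2]>.09)&(q[:,2]<.11); 
print('sides', np.percentile(q[m&(q[:,1]<-.15),1],[2,50,98]),np.percentile(q[m&(q[:,1]>.2),1],[2,50,98]))
m=(q[:,0]>-.1)&(q[:,0]<.1)&(q[:,1]>.135)&(q[:,1]<.205)&(q[:,2]>.03)
print('stay');print(q[m][np.argsort(q[m][:,0])][:60])
for n,a in (('barrel',B(132,226,.14)),('pin',B(140,293,.075))): print(n,a,(a-O)@ex,(a-O)@ey)
E
```

```text
brush [ 0.6237 -0.3071  0.02  ] [ 0.4384 -0.285   0.02  ] 0.18659323415299264 [ 0.531  -0.2961  0.02  ] -0.11842484256397742
scr [ 0.5173 -0.3958  0.012 ] [ 0.3551 -0.4282  0.02  ] 0.16535912940766495 [ 0.4362 -0.412   0.016 ] 0.1969062954939022
chest w 0.42812413982802183 ex [0.9784 0.2066 0.    ] ey [-0.2066  0.9784  0.    ] O [0.5561 0.0439 0.    ] yaw 0.20805339254197175
front rim x [-0.134  -0.1267 -0.1199] z 0.09879603737267484
sides [-0.3901 -0.2165 -0.205 ] [0.2099 0.2158 0.2222]
stay
[[-0.0979  0.1359  0.0628]
 [-0.0973  0.1389  0.063 ]
 [-0.0951  0.1351  0.0644]
 [-0.0943  0.1382  0.0636]
 [-0.093   0.1393  0.08  ]
 [-0.0921  0.1371  0.0693]
 [-0.0894  0.1363  0.0714]
 [-0.0885  0.1394  0.0698]
 [-0.0855  0.1361  0.0656]
 [-0.084   0.1394  0.0602]
 [-0.083   0.1352  0.0688]
 [-0.0818  0.1384  0.0658]
 [-0.0786  0.1378  0.0648]
 [-0.0751  0.1401  0.0659]
 [-0.0749  0.1375  0.0601]
 [-0.0724  0.1366  0.0635]
 [-0.0703  0.1402  0.0549]
 [-0.0693  0.1359  0.0632]
 [-0.0669  0.1397  0.0532]
 [-0.0654  0.1383  0.0623]
 [-0.0627  0.1375  0.0649]
 [-0.0627  0.1402  0.069 ]
 [-0.062
[... 455 characters left out ...]
.0317  0.1366  0.0698]
 [-0.0307  0.1397  0.0684]
 [-0.0276  0.1363  0.0644]
 [-0.0268  0.1394  0.0639]
 [-0.025   0.1355  0.067 ]
 [-0.025   0.1382  0.0706]
 [-0.0209  0.1379  0.0653]
 [-0.0197  0.1366  0.075 ]
 [-0.0187  0.196   0.076 ]
 [-0.0181  0.1862  0.0778]
 [-0.018   0.181   0.0696]
 [-0.0177  0.1401  0.0682]
 [-0.0177  0.1838  0.0718]
 [-0.0176  0.1816  0.0874]
 [-0.0171  0.174   0.0736]
 [-0.0167  0.1895  0.0743]
 [-0.0164  0.177   0.0736]
 [-0.0162  0.2     0.0666]
 [-0.0162  0.2026  0.0701]
 [-0.016   0.1851  0.0826]
 [-0.0158  0.1362  0.0708]]
barrel [0.5596 0.2253 0.14  ] 0.0408996495221424 0.17672948581953646
pin [0.5018 0.2261 0.075 ] -0.015452016281622197 0.1894209516532985
```

```bash
cat >> h.py <<'E'
O=np.array([.5561,.0439,0]);CY=.208
EX=np.array([np.cos(CY),np.sin(CY),0]);EY=np.array([-np.sin(CY),np.cos(CY),0]);EZ=np.array([0,0,1.])
def C(x,y,z): return O+x*EX+y*EY+z*EZ
def down(psi,ry=0,rx=0):
    c,s=np.cos(psi),np.sin(psi)
    return Rn.from_matrix(np.array([[c,s,0],[s,-c,0],[0,0,-1.]]))*Rn.from_euler('y',ry)*Rn.from_euler('x',rx)
def plan(wps,start=None,step=28,deg=5.5):
    """wps: (TCP pos, rot, grip, nhold[, step mm]); prints rounded rows, 5 per call"""
    s=read_state(); p,r=(np.array(s['tool_pos']),Rn.from_rotvec(s['tcp_rot'])) if start is None else start
    rows=[]
    for w in wps:
        P,Rt,g,h=w[:4]; st=w[4] if len(w)>4 else step
        P=np.array(P); n=max(1,int(np.ceil(max(np.linalg.norm(P-p)*1e3/st,np.degrees((r.inv()*Rt).magnitude())/deg))))
        for k in range(n,0,-1):
            dp=np.round(r.inv().apply((P-p)/k)/.03,2); dr=np.round(np.degrees((r.inv()*Rt).as_rotvec()/k)/6,2)
            rows.append([*dp,*dr,g]); p=p+r.apply(dp*.03); r=r*Rn.from_rotvec(np.radians(dr*6))
        rows+= [[0]*6+[g]]*h
    while len(rows)%5: rows.append([0]*6+[rows[-1][6]])
    for i in range(0,len(rows),5): print('[['+',\n '.join('['+','.join(f'{x+0:g}' for x in q)+']' for q in rows[i:i+5])+']]')
    return p,r
def err(P,Rt):
    s=read_state(); r=Rn.from_rotvec(s['tcp_rot']); print('pos err mm (target-now)',np.round((P-s['tool_pos'])*1e3,1),'rot deg',np.round(np.degrees((r.inv()*Rt).as_rotvec()),1),'t',s['time'],'w',s['width'],'gf',s['grip_force'])
E
python3 - <<'E'
from h import *
np.set_printoptions(precision=4,suppress=True)
for n,u,v in (('kb bristle',445,123),('kb end',487,289),('ks blade',297,185),('ks end',333,328),('div',346,230),('div2',190,268)):
    a=B(u,v,.03 if n[0]=='k' else .067); print(n,np.round([(a-O)@EX,(a-O)@EY],3))
r=down(.197)
plan([([.436,-.412,.17],r,1,1),([.436,-.412,.076],r,1,2)])
E
```

```text
kb bristle [ 0.1   -0.166]
kb end [-0.087 -0.167]
ks blade [0.07  0.005]
ks end [-0.091  0.002]
div [ 0.002 -0.034]
div2 [0.    0.134]
[[[0.71,-0.38,0.44,0,0,0.24,1],
 [0.7,-0.39,0.44,0,0,0.24,1],
 [0.69,-0.41,0.44,0,0,0.25,1],
 [0.67,-0.43,0.44,0,0,0.24,1],
 [0.66,-0.45,0.45,0,0,0.25,1]]]
[[[0.65,-0.46,0.44,0,0,0.24,1],
 [0.64,-0.48,0.45,0,0,0.25,1],
 [0.63,-0.5,0.44,-0.01,0,0.24,1],
 [0.61,-0.51,0.44,0,0,0.25,1],
 [0.6,-0.53,0.45,-0.01,0,0.24,1]]]
[[[0,0,0,0,0,0,1],
 [0,0,0.78,0,0,0,1],
 [0,0,0.78,0,0,0,1],
 [0,0,0.79,0,0,0,1],
 [0.01,0,0.78,0,0,0,1]]]
[[[0,0,0,0,0,0,1],
 [0,0,0,0,0,0,1],
 [0,0,0,0,0,0,1],
 [0,0,0,0,0,0,1],
 [0,0,0,0,0,0,1]]]
```

Request:
jog_arm(
  increments=[
    [[0.71,-0.38,0.44,0,0,0.24,1],[0.7,-0.39,0.44,0,0,0.24,1],[0.69,-0.41,0.44,0,0,0.25,1],[0.67,-0.43,0.44,0,0,0.24,1],[0.66,-0.45,0.45,0,0,0.25,1]],
  ],
)

```text
time: 0.52
tool_pos: [0.3661, -0.5086, 0.2364]
tcp_rot: [-3.1, -0.506, 0.001]
wrist_force: [-0.1, -0.5, -1.2]
width: 0.998
grip_force: 0.0
```

Request:
jog_arm(
  increments=[
    [[0.65,-0.46,0.44,0,0,0.24,1],[0.64,-0.48,0.45,0,0,0.25,1],[0.63,-0.5,0.44,0,0,0.24,1],[0.61,-0.51,0.44,0,0,0.25,1],[0.6,-0.53,0.45,0,0,0.24,1]],
  ],
)

```text
time: 0.93
tool_pos: [0.4364, -0.4114, 0.1699]
tcp_rot: [-3.126, -0.307, 0.001]
wrist_force: [0.9, -0.2, -0.6]
width: 1.0
grip_force: 0.0
```

Request:
jog_arm(
  increments=[
    [[0,0,0,0,0,0,0],[0,0,0,0,0,0,0],[0,0,0,0,0,0,0],[0,0,0,0,0,0,0],[0,0,0,0,0,0,0]],
  ],
)

```text
time: 1.35
tool_pos: [0.4361, -0.4139, 0.1719]
tcp_rot: [3.125, 0.308, 0.002]
wrist_force: [-0.3, -0.3, 0.1]
width: 0.5
grip_force: 0.0
```

Run:
```python
from h import *
err(np.array([.436,-.412,.17]),down(.197))
p=viewer.camera_params('wrist'); print(p)
s=read_state(); im,d=shot('wrist','w1'); T=Rn.from_rotvec(s['tcp_rot'])
H=np.array(p['hand_eye'])
# orange-brown handle mask -> points
hsv=cv2.cvtColor(im,cv2.COLOR_BGR2HSV)
m=(hsv[...,1]>90)&(hsv[...,0]>3)&(hsv[...,0]<20)&(d>0)
v,u=np.nonzero(m); D=d[v,u]
P=np.stack([(u-p['cx'])/p['fx']*D,(v-p['cy'])/p['fy']*D,D],-1)@H[:3,:3].T+H[:3,3]
W=T.apply(P)+s['tool_pos']
k=(W[:,2]>.008)&(W[:,2]<.03)&(np.hypot(W[:,0]-.42,W[:,1]+.415)<.09); W=W[k]
print(len(W),W.mean(0),W.max(0),W.min(0))
a,b,c=np.linalg.svd(W[:,:2]-W[:,:2].mean(0),full_matrices=False); e=c[0]*np.sign(c[0][0]); q=(W[:,:2]-W[:,:2].mean(0))@e
print('dir',e,np.arctan2(e[1],e[0]),np.percentile(q,[1,99]))
```

```text
pos err mm (target-now) [-0.1  1.9 -1.9] rot deg [ 0.1 -0.  -0. ] t 1.35 w 0.5003046446361875 gf 0.0
{'fx': 366.26219079662576, 'fy': 366.26219079662576, 'cx': 323.9750377618466, 'cy': 237.44450616221454, 'hand_eye': array([[-8.50761109e-04, -9.58958360e-01, -2.83545658e-01,
         7.24940393e-02],
       [ 9.99999633e-01, -8.44318138e-04, -1.44932072e-04,
        -7.48195255e-04],
       [-1.00418920e-04, -2.83545677e-01,  9.58958726e-01,
        -6.96747218e-02],
       [ 0.00000000e+00,  0.00000000e+00,  0.00000000e+00,
         1.00000000e+00]])}
5688 [ 0.41148851 -0.41625355  0.01930049] [ 0.46238606 -0.3938234   0.02247453] [ 0.35274378 -0.44008215  0.00805871]
dir [0.97606527 0.21747778] 0.2192296544592725 [-0.05632751  0.0492572 ]
```

View pics/w1.png

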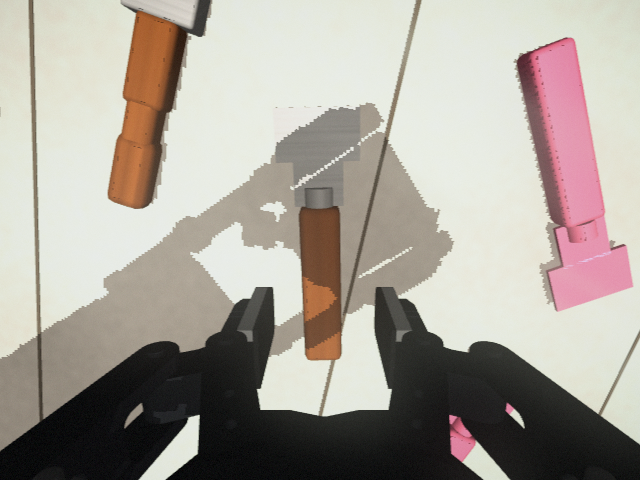

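The wrist view shows the scraper handle centred between the pads at (320,280). The blade is at (320,140), the brush is to its left, and the pink look-alikes are to its right. It agrees with the top-camera estimate, so I descend.

Run:
```python
from h import *
r=down(.212);x,y=.438,-.4105
p,r0=plan([([x,y,.076],r,.1,1,20),([x,y,.076],r,-1,4)])
rc=down(CY); 
print('lift+carry')
X=C(-.02,.085,0)
plan([([x,y,.19],r,-1,0),([*X[:2],.21],rc,-1,2),([*X[:2],.13],rc,-1,1,20)],(p,r0))
print(X)
```

```text
[[[0.02,-0.02,0.64,0,0,-0.03,0.1],
 [0.02,-0.02,0.64,0,0,-0.03,0.1],
 [0.02,-0.02,0.64,0,0,-0.03,0.1],
 [0.01,-0.02,0.64,0.01,0,-0.03,0.1],
 [0.02,-0.02,0.64,0,-0.01,-0.03,0.1]]]
[[[0,0,0,0,0,0,0.1],
 [0,0,0,0,0,0,-1],
 [0,0,0,0,0,0,-1],
 [0,0,0,0,0,0,-1],
 [0,0,0,0,0,0,-1]]]
[[[0,0,0,0,0,0,-1],
 [0,0,0,0,0,0,-1],
 [0,0,0,0,0,0,-1],
 [0,0,0,0,0,0,-1],
 [0,0,0,0,0,0,-1]]]
lift+carry
[[[0,0,-0.76,0,0,0,-1],
 [0,0,-0.76,0,0,0,-1],
 [0,0,-0.76,0,0,0,-1],
 [0,0,-0.76,0,0,0,-1],
 [-0.01,0,-0.76,0,0,0,-1]]]
[[[0.32,-0.84,-0.03,0,0,0,-1],
 [0.32,-0.84,-0.03,0,0,0,-1],
 [0.32,-0.84,-0.03,0,0,0,-1],
 [0.32,-0.84,-0.03,0,0,0,-1],
 [0.32,-0.84,-0.03,0,0,0,-1]]]
[[[0.32,-0.84,-0.04,0,0,0,-1],
 [0.32,-0.84,-0.03,0,0,0,-1],
 [0.32,-0.84,-0.04,0,0,0,-1],
 [0.32,-0.84,-0.03,0,0,0,-1],
 [0.32,-0.84,-0.04,0,0,0,-1]]]
[[[0.32,-0.84,-0.03,0,0,0,-1],
 [0.32,-0.84,-0.04,0,0,0,-1],
 [0.32,-0.84,-0.03,0,0,0,-1],
 [0.32,-0.84,-0.04,0,0,0.01,-1],
 [0.32,-0.84,-0.03,0,0,0,-1]]]
[[[0.32,-0.84,-0.04,0,0,0.01,-1],
 [0.31,-0.84,-0.03,0,0,0,-1],
 [0.31,-0.85,-0.04,0,0,0.01,-1],
 [0.32,-0.84,-0.03,0,0,0,-1],
 [0.31,-0.85,-0.04,0,0,0.01,-1]]]
[[[0,0,0,0,0,0,-1],
 [0,0,0,0,0,0,-1],
 [0,0,0.53,0,0,0,-1],
 [0,0,0.53,0,0,0,-1],
 [0,0,0.54,0,0,0,-1]]]
[[[0,0,0.53,0,0,0,-1],
 [0,0,0.54,0,0,0,-1],
 [0,0,0,0,0,0,-1],
 [0,0,0,0,0,0,-1],
 [0,0,0,0,0,0,-1]]]
[0.51897829 0.12293783 0.        ]
```

Request:
jog_arm(
  increments=[
    [[0.02,-0.02,0.64,0,0,-0.03,0.1],[0.02,-0.02,0.64,0,0,-0.03,0.1],[0.02,-0.02,0.64,0,0,-0.03,0.1],[0.01,-0.02,0.64,0,0,-0.03,0.1],[0.02,-0.02,0.64,0,0,-0.03,0.1]],
  ],
  force=50,
)

```text
time: 1.82
tool_pos: [0.4381, -0.4102, 0.0749]
tcp_rot: [3.123, 0.332, 0.001]
wrist_force: [0.3, -0.0, 0.4]
width: 0.549
grip_force: 0.0
```

Request:
jog_arm(
  increments=[
    [[0,0,0,0,0,0,0.1],[0,0,0,0,0,0,-1],[0,0,0,0,0,0,-1],[0,0,0,0,0,0,-1],[0,0,0,0,0,0,-1]],
  ],
)

```text
time: 2.23
tool_pos: [0.4389, -0.4101, 0.0766]
tcp_rot: [3.122, 0.333, 0.003]
wrist_force: [0.6, -0.3, -1.0]
width: 0.29
grip_force: 52.5
```

Request:
jog_arm(
  increments=[
    [[0,0,0,0,0,0,-1],[0,0,-0.76,0,0,0,-1],[0,0,-0.96,0,0,0,-1],[0,0,-1,0,0,0,-1],[0,0,-1,0,0,0,-1]],
  ],
)

```text
time: 2.65
tool_pos: [0.4379, -0.4089, 0.1878]
tcp_rot: [-3.123, -0.334, 0.0]
wrist_force: [0.7, -0.4, -2.5]
width: 0.288
grip_force: 52.6
```

Request:
jog_arm(
  increments=[
    [[0.32,-0.84,-0.1,0,0,0,-1],[0.32,-0.84,-0.1,0,0,0,-1],[0.32,-0.84,-0.1,0,0,0,-1],[0.32,-0.84,-0.1,0,0,0,-1],[0.32,-0.84,-0.1,0,0,0,-1]],
  ],
)

```text
time: 3.07
tool_pos: [0.4585, -0.2747, 0.2024]
tcp_rot: [3.123, 0.333, 0.001]
wrist_force: [-0.3, 0.3, -0.2]
width: 0.288
grip_force: 52.7
```

Request:
jog_arm(
  increments=[
    [[0.32,-0.84,-0.1,0,0,0,-1],[0.32,-0.84,-0.1,0,0,0,-1],[0.32,-0.84,0,0,0,0,-1],[0.32,-0.84,0,0,0,0,-1],[0.32,-0.84,0,0,0,0,-1]],
  ],
)

```text
time: 3.48
tool_pos: [0.4789, -0.1413, 0.2083]
tcp_rot: [3.123, 0.334, 0.002]
wrist_force: [-0.4, -0.3, -1.3]
width: 0.288
grip_force: 52.7
```

Request:
jog_arm(
  increments=[
    [[0.32,-0.84,0,0,0,0,-1],[0.32,-0.84,0,0,0,0,-1],[0.32,-0.84,0,0,0,0,-1],[0.32,-0.84,0,0,0,0,-1],[0.32,-0.84,0,0,0,0,-1]],
  ],
)

```text
time: 3.9
tool_pos: [0.4991, -0.0079, 0.2082]
tcp_rot: [3.124, 0.334, 0.002]
wrist_force: [0.8, -0.0, -1.1]
width: 0.29
grip_force: 52.7
```

Request:
jog_arm(
  increments=[
    [[0.32,-0.84,0,0,0,0,-1],[0.31,-0.84,0,0,0,0,-1],[0.31,-0.84,0,0,0,0.02,-1],[0.31,-0.84,0,0,0,0.02,-1],[0.31,-0.84,0,0,0,0,-1]],
  ],
)

```text
time: 4.32
tool_pos: [0.5183, 0.1252, 0.2082]
tcp_rot: [-3.124, -0.328, -0.002]
wrist_force: [0.7, -0.4, -2.3]
width: 0.286
grip_force: 52.7
```

Request:
jog_arm(
  increments=[
    [[0,0,0,0,0,0,-1],[0,0,0,0,0,0,-1],[0,0,0.5,0,0,0,-1],[0,0,0.5,0,0,0,-1],[0,0,0.5,0,0,0,-1]],
  ],
)

```text
time: 4.73
tool_pos: [0.5185, 0.1229, 0.1627]
tcp_rot: [3.124, 0.326, 0.002]
wrist_force: [-1.1, -0.1, -1.2]
width: 0.29
grip_force: 52.6
```

Run:
```python
from h import *
X=C(-.02,.085,.090);r=down(CY)
err(X,r)
p,r=plan([(X,r,-1,3,16),(X,r,-.1,4)]); plan([(C(-.02,.085,.2),r,-.1,0)],(p,r))
```

```text
pos err mm (target-now) [  0.5   0.1 -72.7] rot deg [ 0.  -0.1  0. ] t 4.7333 w 0.2903144888271579 gf 52.642890214920044
[[[0,0,0.48,0,0,0,-1],
 [0,0,0.49,0,0,0,-1],
 [0,0,0.48,0,0,0,-1],
 [0.01,0,0.49,0,-0.01,0,-1],
 [0.01,0,0.48,0,0,0,-1]]]
[[[0,0,0,0,0,0,-1],
 [0,0,0,0,0,0,-1],
 [0,0,0,0,0,0,-1],
 [0,0,0,0,0,0,-0.1],
 [0,0,0,0,0,0,-0.1]]]
[[[0,0,0,0,0,0,-0.1],
 [0,0,0,0,0,0,-0.1],
 [0,0,0,0,0,0,-0.1],
 [0,0,0,0,0,0,-0.1],
 [0,0,0,0,0,0,-0.1]]]
[[[0,0,-0.92,0,0,0,-0.1],
 [0,0,-0.91,0,0,0,-0.1],
 [0,0,-0.92,0,0,0,-0.1],
 [0,0,-0.91,0,0,0,-0.1],
 [0,0,0,0,0,0,-0.1]]]
```

Request:
jog_arm(
  increments=[
    [[0,0,0.5,0,0,0,-1],[0,0,0.5,0,0,0,-1],[0,0,0.5,0,0,0,-1],[0,0,0.5,0,0,0,-1],[0,0,0.4,0,0,0,-1]],
  ],
)

```text
time: 5.15
tool_pos: [0.5178, 0.1226, 0.0897]
tcp_rot: [3.124, 0.326, -0.001]
wrist_force: [0.1, -0.5, -1.8]
width: 0.289
grip_force: 52.7
```

Request:
jog_arm(
  increments=[
    [[0,0,0,0,0,0,-1],[0,0,0,0,0,0,-0.1],[0,0,0,0,0,0,-0.1],[0,0,0,0,0,0,-0.1],[0,0,0,0,0,0,-0.1]],
  ],
)

```text
time: 5.57
tool_pos: [0.5197, 0.1231, 0.0923]
tcp_rot: [3.124, 0.327, 0.004]
wrist_force: [0.3, -4.8, 5.5]
width: 0.452
grip_force: 1.2
```

Request:
jog_arm(
  increments=[
    [[0,0,-0.4,0,0,0,-0.1],[0,0,-0.9,0,0,0,-0.1],[0,0,-1,0,0,0,-0.1],[0,0,-1,0,0,0,-0.1],[0,0,-1,0,0,0,-0.1]],
  ],
)

```text
time: 5.98
tool_pos: [0.518, 0.1242, 0.2221]
tcp_rot: [-3.124, -0.328, -0.001]
wrist_force: [0.1, 1.4, 0.5]
width: 0.45
grip_force: 0.0
```

Run:
```python
from h import *
r=down(-.118);x,y=.531,-.296
p,r0=plan([([x,y,.19],r,0,2),([x,y,.076],r,0.1,0)])
```

```text
[[[-0.16,0.86,0.07,0,0,0.2,0],
 [-0.14,0.87,0.07,0,0,0.19,0],
 [-0.12,0.87,0.07,0,0,0.2,0],
 [-0.1,0.87,0.07,0,0,0.19,0],
 [-0.08,0.87,0.06,0,0,0.2,0]]]
[[[-0.07,0.87,0.07,0,0,0.19,0],
 [-0.05,0.87,0.06,0,0,0.2,0],
 [-0.03,0.88,0.07,0,0,0.19,0],
 [-0.01,0.88,0.06,0,0,0.2,0],
 [0.01,0.88,0.07,0,0,0.19,0]]]
[[[0.02,0.87,0.06,0,0,0.2,0],
 [0.04,0.87,0.07,0,0,0.19,0],
 [0.06,0.87,0.06,0,0,0.2,0],
 [0.08,0.87,0.07,0,0,0.19,0],
 [0.09,0.87,0.06,0,0,0.2,0]]]
[[[0.11,0.88,0.07,-0.01,0,0.19,0],
 [0,0,0,0,0,0,0],
 [0,0,0,0,0,0,0],
 [0,0,0.76,0,0,0,0.1],
 [0,0,0.76,0,0,0,0.1]]]
[[[0,0,0.76,0,0,0,0.1],
 [0,0,0.76,0,0,0,0.1],
 [0,0,0.76,0,0,0,0.1],
 [0,0,0,0,0,0,0.1],
 [0,0,0,0,0,0,0.1]]]
```

Request:
jog_arm(
  increments=[
    [[-0.16,0.86,0.07,0,0,0.2,0],[-0.14,0.87,0.07,0,0,0.19,0],[-0.12,0.87,0.07,0,0,0.2,0],[-0.1,0.87,0.07,0,0,0.19,0],[-0.08,0.87,0.06,0,0,0.2,0]],
  ],
)

```text
time: 6.4
tool_pos: [0.5223, -0.0082, 0.2109]
tcp_rot: [-3.137, -0.166, -0.003]
wrist_force: [1.1, -0.5, -0.2]
width: 0.501
grip_force: 0.0
```

Request:
jog_arm(
  increments=[
    [[-0.07,0.87,0.07,0,0,0.19,0],[-0.05,0.87,0.06,0,0,0.2,0],[-0.03,0.88,0.07,0,0,0.19,0],[-0.01,0.88,0.06,0,0,0.2,0],[0.01,0.88,0.07,0,0,0.19,0]],
  ],
)

```text
time: 6.82
tool_pos: [0.5266, -0.14, 0.2009]
tcp_rot: [-3.141, -0.006, -0.003]
wrist_force: [-0.2, -0.8, -0.1]
width: 0.497
grip_force: 0.0
```

Request:
jog_arm(
  increments=[
    [[0.02,0.87,0.06,0,0,0.2,0],[0.04,0.87,0.07,0,0,0.19,0],[0.06,0.87,0.06,0,0,0.2,0],[0.08,0.87,0.07,0,0,0.19,0],[0.09,0.87,0.06,0,0,0.2,0]],
  ],
)

```text
time: 7.23
tool_pos: [0.5307, -0.2708, 0.1912]
tcp_rot: [-3.138, 0.155, -0.002]
wrist_force: [1.0, 0.5, 0.1]
width: 0.501
grip_force: 0.0
```

Request:
jog_arm(
  increments=[
    [[0.11,0.88,0.07,0,0,0.19,0],[0,0,0,0,0,0,0],[0,0,0,0,0,0,0],[0,0,0,0,0,0,0],[0,0,0,0,0,0,0]],
  ],
)

```text
time: 7.65
tool_pos: [0.5312, -0.2955, 0.1883]
tcp_rot: [-3.136, 0.184, -0.0]
wrist_force: [0.1, -0.1, -0.7]
width: 0.5
grip_force: 0.0
```

Run:
```python
from h import *
err(np.array([.531,-.296,.19]),down(-.118))
p=viewer.camera_params('wrist'); s=read_state(); im,d=shot('wrist','w2'); T=Rn.from_rotvec(s['tcp_rot'])
H=np.array(p['hand_eye']); hsv=cv2.cvtColor(im,cv2.COLOR_BGR2HSV)
m=(hsv[...,1]>90)&(hsv[...,0]>3)&(hsv[...,0]<20)&(d>0)
v,u=np.nonzero(m); D=d[v,u]
P=np.stack([(u-p['cx'])/p['fx']*D,(v-p['cy'])/p['fy']*D,D],-1)@H[:3,:3].T+H[:3,3]
W=T.apply(P)+s['tool_pos']
k=(W[:,2]>.008)&(W[:,2]<.03)&(np.hypot(W[:,0]-.5,W[:,1]+.292)<.08); W=W[k]
print(len(W),W.mean(0),W.max(0),W.min(0))
a,b,c=np.linalg.svd(W[:,:2]-W[:,:2].mean(0),full_matrices=False); e=c[0]*np.sign(c[0][0]); q=(W[:,:2]-W[:,:2].mean(0))@e
print('dir',e,np.arctan2(e[1],e[0]),np.percentile(q,[1,99]))
im,_=shot('top','top2')
a=cv2.resize(im[140:290,180:450],(800,444),interpolation=cv2.INTER_CUBIC)
cv2.imwrite('pics/t2w.png',a)
```

```text
pos err mm (target-now) [-0.2 -0.5  1.7] rot deg [-0.  -0.   0.1] t 7.65 w 0.5004818762314339 gf 0.0
4290 [ 0.49734965 -0.29271788  0.01897118] [ 0.54792736 -0.27451439  0.02194429] [ 0.43819237 -0.31041298  0.00814869]
dir [ 0.99197011 -0.12647254] -0.12681214932455173 [-0.05644057  0.04907425]
```

View pics/t2w.png

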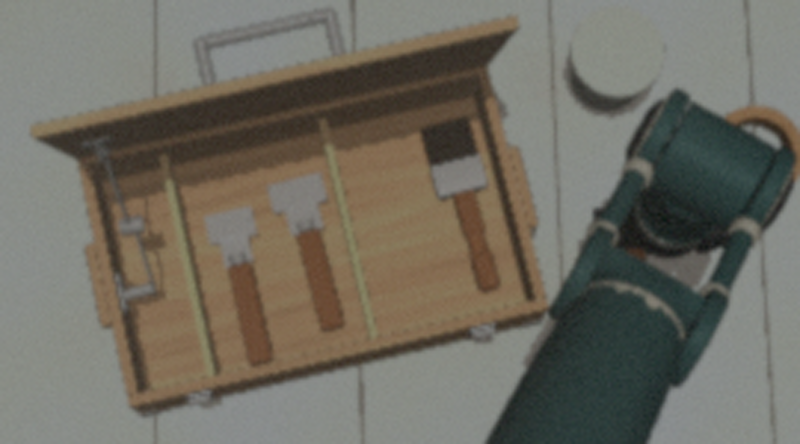

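The top view shows the scraper lying flat in the left compartment beside the kept one, centred near (245,290). The wrist measurement confirms the brush at about (0.533, -0.297).

Request:
jog_arm(
  increments=[
    [[0.04,0.03,0.9,0,0,0,0.1],[0,0.02,0.9,0,0,0,0.1],[0,0,0.8,0,0,0,0.1],[0,0,0.65,0,0,0,0.1],[0,0,0.52,0,0,0,0.1]],
  ],
)

```text
time: 8.17
tool_pos: [0.5314, -0.2966, 0.0728]
tcp_rot: [-3.135, 0.183, 0.003]
wrist_force: [-0.2, 0.3, -0.2]
width: 0.548
grip_force: 0.0
```

Request:
jog_arm(
  increments=[
    [[0,0,0,0,0,0,0.1],[0,0,0,0,0,0,-1],[0,0,0,0,0,0,-1],[0,0,0,0,0,0,-1],[0,0,0,0,0,0,-1]],
  ],
)

```text
time: 8.58
tool_pos: [0.5328, -0.2984, 0.076]
tcp_rot: [3.135, -0.185, 0.003]
wrist_force: [-0.3, -0.5, -1.6]
width: 0.262
grip_force: 51.2
```

Request:
jog_arm(
  increments=[
    [[0,0,0,0,0,0,-1],[0,0,-0.7,0,0,0,-1],[0,0,-1,0,0,0,-1],[0,0,-1,0,0,0,-1],[0,0,-1,0,0,0,-1]],
  ],
)

```text
time: 9.0
tool_pos: [0.5316, -0.2979, 0.1867]
tcp_rot: [-3.136, 0.185, 0.001]
wrist_force: [0.0, 0.1, -1.4]
width: 0.267
grip_force: 51.2
```

Run:
```python
from h import *
r=down(CY); X=C(-.015,-.085,0); print(X)
err(X,r)
plan([([*X[:2],.21],r,-1,2),([*X[:2],.13],r,-1,0,20),([*X[:2],.090],r,-1,2,15)])
```

```text
[ 0.5589761  -0.04236545  0.        ]
pos err mm (target-now) [  27.4  255.6 -186.7] rot deg [ -0.    0.  -18.7] t 9.0 w 0.267147703570885 gf 51.24751389026642
[[[-0.01,-0.86,-0.08,0,0,-0.31,-1],
 [0.02,-0.86,-0.08,0,0,-0.31,-1],
 [0.05,-0.85,-0.08,0,0,-0.31,-1],
 [0.07,-0.85,-0.08,0,0,-0.31,-1],
 [0.1,-0.85,-0.08,0,0,-0.31,-1]]]
[[[0.13,-0.85,-0.07,0,0,-0.31,-1],
 [0.16,-0.84,-0.08,0,0,-0.31,-1],
 [0.18,-0.84,-0.07,0,0,-0.31,-1],
 [0.21,-0.83,-0.08,0,0,-0.32,-1],
 [0.24,-0.82,-0.07,-0.01,0.01,-0.31,-1]]]
[[[0,0,0,0,0,0,-1],
 [0,0,0,0,0,0,-1],
 [0,0,0.67,0,0,0,-1],
 [0,0,0.66,0,0,0,-1],
 [0,0,0.67,0,0,0,-1]]]
[[[0,-0.01,0.66,0,0,0,-1],
 [0,0,0.45,0,0,0,-1],
 [0,0,0.44,0,0,0,-1],
 [0,0,0.45,0,0,0,-1],
 [0,0,0,0,0,0,-1]]]
[[[0,0,0,0,0,0,-1],
 [0,0,0,0,0,0,-1],
 [0,0,0,0,0,0,-1],
 [0,0,0,0,0,0,-1],
 [0,0,0,0,0,0,-1]]]
```

Request:
jog_arm(
  increments=[
    [[0,-0.86,-0.1,0,0,-0.31,-1],[0.02,-0.86,-0.1,0,0,-0.31,-1],[0.05,-0.85,-0.1,0,0,-0.31,-1],[0.07,-0.85,-0.1,0,0,-0.31,-1],[0.1,-0.85,-0.1,0,0,-0.31,-1]],
  ],
)

```text
time: 9.42
tool_pos: [0.5459, -0.1695, 0.2013]
tcp_rot: [3.141, 0.071, 0.001]
wrist_force: [0.6, -0.1, -1.6]
width: 0.267
grip_force: 51.3
```

Request:
jog_arm(
  increments=[
    [[0.13,-0.85,-0.1,0,0,-0.31,-1],[0.16,-0.84,-0.1,0,0,-0.31,-1],[0.18,-0.84,-0.05,0,0,-0.31,-1],[0.21,-0.83,0,0,0,-0.32,-1],[0.24,-0.82,0,0,0,-0.31,-1]],
  ],
)

```text
time: 9.83
tool_pos: [0.5598, -0.0416, 0.2088]
tcp_rot: [3.124, 0.328, 0.001]
wrist_force: [0.0, -0.7, -1.1]
width: 0.263
grip_force: 51.3
```

Request:
jog_arm(
  increments=[
    [[0,0,0,0,0,0,-1],[0,0,0,0,0,0,-1],[0,0,0.6,0,0,0,-1],[0,0,0.6,0,0,0,-1],[0,0,0.6,0,0,0,-1]],
  ],
)

```text
time: 10.25
tool_pos: [0.5602, -0.0438, 0.1543]
tcp_rot: [3.124, 0.324, 0.002]
wrist_force: [-0.2, -1.2, -2.5]
width: 0.265
grip_force: 51.3
```

Run:
```python
from h import *
err(C(-.015,-.085,.09),down(CY))
```

```text
pos err mm (target-now) [ -1.2   1.4 -64.3] rot deg [ 0.1 -0.1 -0.1] t 10.25 w 0.26481043732378595 gf 51.2777978181839
```

Request:
jog_arm(
  increments=[
    [[0,0,0.5,0,0,0,-1],[0,0,0.5,0,0,0,-1],[0,0,0.5,0,0,0,-1],[0,0,0.4,0,0,0,-1],[0,0,0.2,0,0,0,-1]],
  ],
)

```text
time: 10.67
tool_pos: [0.5587, -0.0436, 0.0894]
tcp_rot: [-3.125, -0.324, 0.004]
wrist_force: [0.0, 0.0, -1.4]
width: 0.265
grip_force: 51.2
```

Request:
jog_arm(
  increments=[
    [[0,0,0,0,0,0,-1],[0,0,0,0,0,0,-0.1],[0,0,0,0,0,0,-0.1],[0,0,0,0,0,0,-0.1],[0,0,0,0,0,0,-0.1]],
  ],
)

```text
time: 11.08
tool_pos: [0.5615, -0.0436, 0.0931]
tcp_rot: [3.123, 0.325, 0.006]
wrist_force: [1.7, -4.6, 3.2]
width: 0.443
grip_force: 2.0
```

Request:
jog_arm(
  increments=[
    [[0,0,-0.4,0,0,0,-0.1],[0,0,-0.9,0,0,0,-0.1],[0,0,-1,0,0,0,-0.1],[0,0,-1,0,0,0,-0.1],[0,0,-1,0,0,0,-0.1]],
  ],
)

```text
time: 11.5
tool_pos: [0.5593, -0.042, 0.2223]
tcp_rot: [-3.124, -0.326, 0.0]
wrist_force: [0.1, 0.7, -0.1]
width: 0.454
grip_force: 0.0
```

Run:
```python
from h import *
# knee: grasp at barrel, lean 45deg
a=np.radians(40); r=down(CY,ry=a); zc=np.array([np.sin(a),-np.cos(a)])
def tcp(x,z,back=0): 
    g=np.array([x,z])-zc*(.054+back); return C(g[0],.173,g[1])
print('pre',tcp(.039,.135,.08),'grasp',tcp(.039,.135))
p,rr=plan([(C(-.10,.05,.30),down(CY,ry=a/2),.2,0),(tcp(.039,.135,.09),r,.2,2)])
```

```text
pre [0.47425729 0.2034379  0.23764996] grasp [0.52457192 0.21405693 0.1763664 ]
[[[-0.41,-0.64,-0.37,0,0.48,0,0.2],
 [-0.39,-0.64,-0.39,0,0.48,0,0.2],
 [-0.37,-0.64,-0.41,0,0.47,0,0.2],
 [-0.34,-0.64,-0.42,0,0.48,0,0.2],
 [-0.32,-0.64,-0.44,0,0.47,0,0.2]]]
[[[-0.3,-0.65,-0.46,0,0.48,0,0.2],
 [-0.29,-0.64,-0.48,-0.01,0.47,0,0.2],
 [0.14,-0.68,0.37,0,0.56,0,0.2],
 [0.12,-0.68,0.38,0,0.56,0,0.2],
 [0.09,-0.69,0.39,0,0.55,0,0.2]]]
[[[0.07,-0.68,0.39,0,0.56,0,0.2],
 [0.05,-0.69,0.4,0,0.55,0,0.2],
 [0.03,-0.68,0.4,0,0.56,0,0.2],
 [0,0,0,0,0,0,0.2],
 [0,0,0,0,0,0,0.2]]]
```

Request:
jog_arm(
  increments=[
    [[-0.41,-0.64,-0.37,0,0.48,0,0.2],[-0.39,-0.64,-0.39,0,0.48,0,0.2],[-0.37,-0.64,-0.41,0,0.47,0,0.2],[-0.34,-0.64,-0.42,0,0.48,0,0.2],[-0.32,-0.64,-0.44,0,0.47,0,0.2]],
  ],
)

```text
time: 11.92
tool_pos: [0.4793, 0.0398, 0.2769]
tcp_rot: [-3.073, -0.32, -0.389]
wrist_force: [-0.6, -0.3, 0.6]
width: 0.601
grip_force: 0.0
```

Request:
jog_arm(
  increments=[
    [[-0.3,-0.65,-0.46,0,0.48,0,0.2],[-0.29,-0.64,-0.48,0,0.47,0,0.2],[0.14,-0.68,0.37,0,0.56,0,0.2],[0.12,-0.68,0.38,0,0.56,0,0.2],[0.09,-0.69,0.39,0,0.55,0,0.2]],
  ],
)

```text
time: 12.33
tool_pos: [0.458, 0.1377, 0.2726]
tcp_rot: [-2.963, -0.308, -0.804]
wrist_force: [-0.3, -1.0, 0.4]
width: 0.602
grip_force: 0.0
```

Request:
jog_arm(
  increments=[
    [[0.07,-0.68,0.39,0,0.56,0,0.2],[0.05,-0.69,0.4,0,0.55,0,0.2],[0.03,-0.68,0.4,0,0.56,0,0.2],[0,0,0,0,0,0,0.2],[0,0,0,0,0,0,0.2]],
  ],
)

```text
time: 12.75
tool_pos: [0.4669, 0.1981, 0.2438]
tcp_rot: [-2.88, -0.304, -1.03]
wrist_force: [0.3, -0.3, -0.1]
width: 0.602
grip_force: 0.0
```

Run:
```python
from h import *
s=read_state(); print(s['tool_pos'],s['time'],s['q'])
im,d=shot('wrist','w3')
```

```text
[0.46692136 0.19813261 0.24378676] 12.75 [ 0.42801787 -0.30332322  2.39675104 -0.36867639  0.39822517  2.08170126]
```

View pics/w3.png

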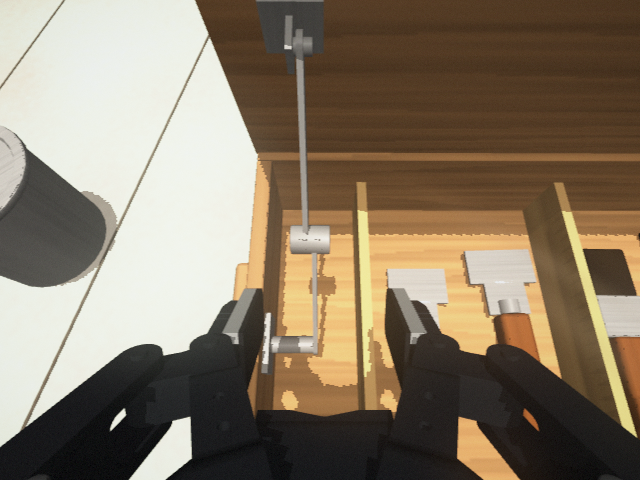

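The barrel is at (310,240), about 39 px wide, slightly left of the pads' midline at (322). The fixed pin is at about (292,345).

Run:
```python
from h import *
p=viewer.camera_params('wrist'); s=read_state(); T=Rn.from_rotvec(s['tcp_rot']);H=np.array(p['hand_eye']);d=np.load('pics/w3.npy')
print('clock',s['time'])
def wp(u,v,r=2,pad=0):
    D=np.median(d[v-r:v+r+1,u-r:u+r+1]) +pad
    P=np.array([(u-p['cx'])/p['fx'],(v-p['cy'])/p['fy'],1])*D
    w=T.apply(H[:3,:3]@P+H[:3,3])+s['tool_pos']; q=w-O
    return np.round([q@EX,q@EY,w[2]],4)
for n,u,v in(('barrel',310,240),('bl',294,240),('br',326,240),('pinshaft',294,345),('rimL',258,157),('div',362,250)): print(n,wp(u,v,1),wp(u,v,1,.009))
a=np.radians(40); r=down(CY,ry=a); err(C(.039-np.sin(a)*.144,.173,.135+np.cos(a)*.144),r)
```

```text
clock 12.8
barrel [0.0401 0.1774 0.1442] [0.0436 0.1778 0.1359]
bl [0.0401 0.1869 0.1442] [0.0436 0.1876 0.1359]
br [0.04   0.168  0.1444] [0.0435 0.1679 0.1361]
pinshaft [-0.012   0.1903  0.0759] [-0.011   0.191   0.0666]
rimL [0.1295 0.2214 0.1011] [0.1348 0.223  0.0936]
div [0.0628 0.1383 0.0684] [0.066  0.1373 0.06  ]
pos err mm (target-now) [0.2 4.4 0.5] rot deg [0.1 0.6 0.1] t 12.8 w 0.5980737640096383 gf 0.0
```

Run:
```python
from h import *
a=np.radians(40); r=down(CY,ry=a)
def tcp(x,z): return C(x-np.sin(a)*.054,.1775,z+np.cos(a)*.054)
p,rr=plan([(tcp(.042,.135),r,.2,2,15),(tcp(.042,.135),r,-1,5)])
pts=[(tcp(-.0126-.085*np.cos(t),.0699+.085*np.sin(t)),r,-1,0,9) for t in np.radians(np.arange(126,91,-4))]
print('lift'); plan(pts,(p,rr))
```

```text
[[[0.02,-0.04,0.44,0,0.01,0,0.2],
 [0.02,-0.04,0.44,0,0.01,0,0.2],
 [0.02,-0.04,0.44,0,0.02,0,0.2],
 [0.02,-0.04,0.44,0,0.01,0,0.2],
 [0.02,-0.05,0.44,0.01,0.02,0,0.2]]]
[[[0.02,-0.04,0.44,0,0.01,0,0.2],
 [0.01,-0.05,0.43,0.01,0.02,0.01,0.2],
 [0,0,0,0,0,0,0.2],
 [0,0,0,0,0,0,0.2],
 [0,0,0,0,0,0,-1]]]
[[[0,0,0,0,0,0,-1],
 [0,0,0,0,0,0,-1],
 [0,0,0,0,0,0,-1],
 [0,0,0,0,0,0,-1],
 [0,0,0,0,0,0,-1]]]
lift
[[[-0.04,0,-0.19,0,0,0,-1],
 [-0.05,0,-0.19,0,0,0,-1],
 [-0.07,0,-0.19,0,0,0,-1],
 [-0.08,0,-0.18,0,0,0,-1],
 [-0.09,0,-0.17,0,0,0,-1]]]
[[[-0.11,0,-0.17,0,0,0,-1],
 [-0.11,0,-0.16,0,0,0,-1],
 [-0.13,0,-0.15,0,0,0,-1],
 [-0.14,0,-0.14,0,0,0,-1],
 [0,0,0,0,0,0,-1]]]
```

Request:
jog_arm(
  increments=[
    [[0.02,-0.06,0.44,0,0.01,0,0.2],[0.02,-0.06,0.44,0,0.01,0,0.2],[0.02,-0.06,0.44,0,0.02,0,0.2],[0.02,-0.06,0.44,0,0.01,0,0.2],[0.02,-0.05,0.44,0,0.02,0,0.2]],
  ],
  force=60,
)

```text
time: 13.22
tool_pos: [0.5117, 0.2141, 0.1971]
tcp_rot: [-2.875, -0.294, -1.047]
wrist_force: [-0.2, -0.6, 0.3]
width: 0.599
grip_force: 0.0
```

Request:
jog_arm(
  increments=[
    [[0.02,0,0.44,0,0.01,0,0.2],[0.01,0,0.43,0,0.02,0,0.2],[0,0,0,0,0,0,0.2],[0,0,0,0,0,0,0.2],[0,0,0,0,0,0,0.2]],
  ],
)

```text
time: 13.63
tool_pos: [0.5278, 0.2178, 0.1774]
tcp_rot: [-2.873, -0.295, -1.05]
wrist_force: [-0.2, 0.1, 0.8]
width: 0.599
grip_force: 0.0
```

Run:
```python
from h import *
a=np.radians(40); r=down(CY,ry=a)
P=C(.042-np.sin(a)*.054,.1775,.135+np.cos(a)*.054); err(P,r); s=read_state(); R=Rn.from_rotvec(s['tcp_rot']); print('tool frame mm',R.inv().apply(P-s['tool_pos'])*1e3)
shot('wrist','w4')
```

```text
pos err mm (target-now) [-1.2  1.3 -1. ] rot deg [ 0.2 -0.2 -0.1] t 13.6333 w 0.599024889928393 gf 0.0
tool frame mm [-1.35266815 -1.48564501  0.15387232]
```

View pics/w4.png

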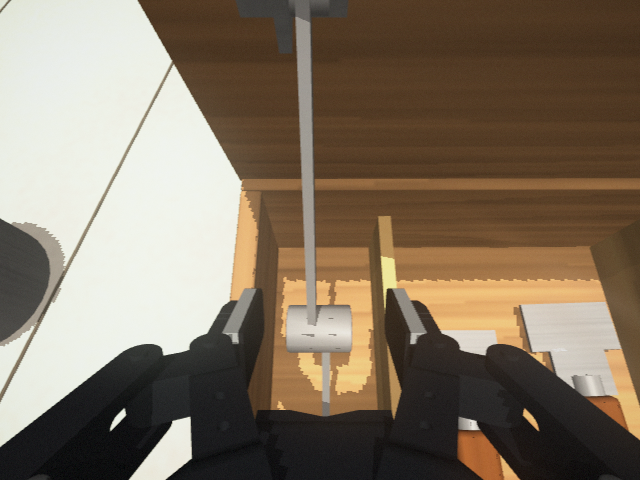

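The barrel now sits between the pads, centred at (320,329). I close on it and lift.

Request:
jog_arm(
  increments=[
    [[-0.04,-0.03,0,0,0,0,-1],[0,0,0,0,0,0,-1],[0,0,0,0,0,0,-1],[0,0,0,0,0,0,-1],[0,0,0,0,0,0,-1]],
  ],
)

```text
time: 14.1
tool_pos: [0.5259, 0.2194, 0.1762]
tcp_rot: [-2.872, -0.298, -1.05]
wrist_force: [-5.5, -1.4, 6.0]
width: 0.267
grip_force: 58.3
```

Request:
jog_arm(
  increments=[
    [[-0.04,0,-0.19,0,0,0,-1],[-0.05,0,-0.19,0,0,0,-1],[-0.07,0,-0.19,0,0,0,-1],[-0.08,0,-0.18,0,0,0,-1],[0,0,0,0,0,0,-1]],
  ],
)

```text
time: 14.52
tool_pos: [0.506, 0.2152, 0.1884]
tcp_rot: [-2.872, -0.298, -1.049]
wrist_force: [-1.3, -0.6, -0.7]
width: 0.263
grip_force: 60.6
```

Request:
jog_arm(
  increments=[
    [[-0.09,0,-0.17,0,0,0,-1],[-0.11,0,-0.17,0,0,0,-1],[-0.11,0,-0.16,0,0,0,-1],[-0.13,0,-0.15,0,0,0,-1],[-0.14,0,-0.14,0,0,0,-1]],
  ],
)

```text
time: 14.93
tool_pos: [0.4787, 0.2094, 0.1953]
tcp_rot: [-2.872, -0.298, -1.05]
wrist_force: [9.8, 0.6, -6.0]
width: 0.264
grip_force: 59.2
```

Request:
jog_arm(
  increments=[
    [[0,0,0,0,0,0,-1],[0,0,0,0,0,0,-1],[0,0,0,0,0,0,-1],[0,0,0,0,0,0,-1],[0,0,0,0,0,0,-1]],
  ],
)

```text
time: 15.35
tool_pos: [0.4787, 0.2094, 0.1953]
tcp_rot: [-2.872, -0.298, -1.049]
wrist_force: [-3.2, -2.1, 4.3]
width: 0.261
grip_force: 60.7
```

Run:
```python
from h import *
s=read_state();R=Rn.from_rotvec(s['tcp_rot']);g=s['tool_pos']+R.apply([0,0,.054])-O; print('grasp pt chest',g@EX,g@EY,g[2])
im,d=shot('wrist','w5'); im,d=shot('top','top3')
# lid angle from cloud
p=viewer.camera_params('top');Rm=np.array(p['R']);t=np.array(p['t'])
v,u=np.mgrid[130:230,180:370]; D=d[130:230,180:370]
P=(np.stack([(u-p['cx'])/p['fx']*D,(v-p['cy'])/p['fy']*D,D],-1)-t)@Rm-O
q=np.stack([P@EX,P@EY,P[...,2]],-1).reshape(-1,3); m=(q[:,2]>.13)&(q[:,1]>-.2)&(q[:,1]<.05)&(q[:,0]<.14)
a=np.polyfit(q[m,2],q[m,0],1); print('tilt deg from vertical',np.degrees(np.arctan(-a[0])),'top z',np.percentile(q[m,2],99),m.sum())
```

```text
grasp pt chest -0.006720933945580914 0.17781307048397443 0.15396402666617856
tilt deg from vertical 16.070378107626013 top z 1.8535724258697222 955
```

View pics/w5.png

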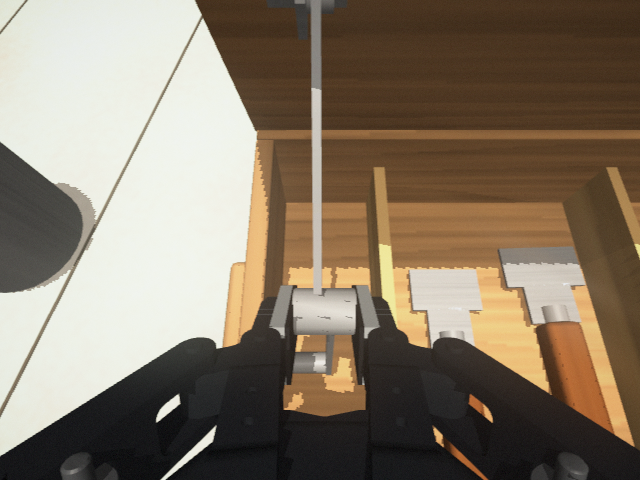

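The barrel came up with the pads and sits nearly above its pin (grasp point at chest x -0.007, z 0.154). I let go and back off.

Request:
jog_arm(
  increments=[
    [[0,0,0,0,0,0,0],[0,0,0,0,0,0,0],[0,0,0,0,0,0,0.1],[0,0,0,0,0,0,0.1],[0,0,0,0,0,0,0.1]],
  ],
)

```text
time: 15.87
tool_pos: [0.4784, 0.2093, 0.1946]
tcp_rot: [-2.873, -0.298, -1.048]
wrist_force: [-0.3, 0.2, -0.7]
width: 0.549
grip_force: 0.0
```

Request:
jog_arm(
  increments=[
    [[0,0,-0.5,0,0,0,0.1],[0,0,-0.9,0,0,0,0.1],[0,0,-0.9,0,0,0,0.1],[0,0,-0.9,0,0,0,0.1],[-0.5,0,-0.5,0,0,0,0.1]],
  ],
)

```text
time: 16.28
tool_pos: [0.3987, 0.1935, 0.2755]
tcp_rot: [-2.866, -0.296, -1.058]
wrist_force: [-0.1, 0.2, 0.6]
width: 0.549
grip_force: 0.0
```

Run:
```python
from h import *
s=read_state(); print(s['tool_pos'],s['q'],s['time'])
im,_=shot('top','top4'); sc,_=shot('scene','sc4')
a=cv2.resize(im[130:215,180:370],None,fx=4,fy=4,interpolation=cv2.INTER_CUBIC)[:,:]; a=cv2.resize(a,(570,255))
b=cv2.resize(sc[205:335,205:375],None,fx=2,fy=2,interpolation=cv2.INTER_CUBIC)
c=np.zeros((255+260,570,3),np.uint8); c[:255]=a; c[255:,:340]=b; cv2.imwrite('pics/h4.png',c)
```

```text
[0.39873193 0.19350407 0.27545631] [ 0.51944361 -0.51636355  2.46943596 -0.39786155  0.54053881  2.15874515] 16.2833
```

View pics/h4.png

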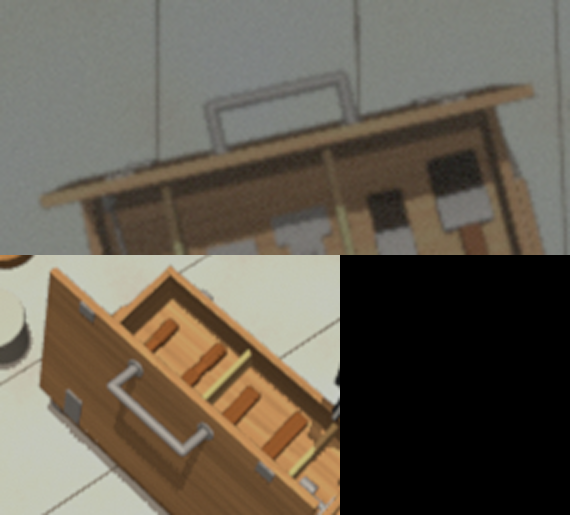

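The bar's ends are at (208,104) and (346,74) in the top crop, and at (112,129) and (185,193) in the scene crop. I triangulate them.

Run:
```python
from h import *
np.set_printoptions(precision=4,suppress=True)
def PM(n):
    p=viewer.camera_params(n); return np.array([[p['fx'],0,p['cx']],[0,p['fy'],p['cy']],[0,0,1]])@np.c_[np.array(p['R']),np.array(p['t'])]
t=np.array([[180+208.5/3-.5,130+104.5/3-.5],[180+346.5/3-.5,130+74.5/3-.5]]).T
s=np.array([[205+185.5/2-.5,205+193.5/2-.5],[205+112.5/2-.5,205+129.5/2-.5]]).T
X=cv2.triangulatePoints(PM('top'),PM('scene'),t,s); X=(X[:3]/X[3]).T
for x in [*X,X.mean(0)]: q=x-O; print(x,[q@EX,q@EY,x[2]])
print(np.linalg.norm(X[0]-X[1]))
q=X.mean(0)-O; r=np.hypot(q@EX-.13,q[2]-.1); print('r',r,'expect',np.hypot(.238,.054)); ang=np.arctan2(q[2]-.1,.13-q@EX)
phi=ang-np.arctan2(.054,.238); print('lid phi deg',np.degrees(phi),'lid',np.radians(80)-phi)
```

```text
[0.6525 0.1303 0.3548] [np.float64(0.11215964914673468), np.float64(0.06461732371107154), np.float64(0.3548038416977828)]
[0.6797 0.0085 0.3451] [np.float64(0.1135820806551347), np.float64(-0.06017730614267264), np.float64(0.34513173686517834)]
[0.6661 0.0694 0.35  ] [np.float64(0.11287086490093474), np.float64(0.002220008784199433), np.float64(0.34996778928148053)]
0.12517696498806
r 0.25055399208057466 expect 0.2440491753725056
lid phi deg 73.29645982175381 lid 0.11699884765012336
```

```bash
sed -i 's/^O=np.array.*/O=np.array([.5577,.0462,0]);CY=.208/' h.py
cat >> h.py <<'E'
AL=np.radians(16); RH=down(CY+np.pi/2,rx=-AL)
def hd(x,z,back=0,y=0): return C(x-np.sin(AL)*(.054+back),y,z+np.cos(AL)*(.054+back))
E
python3 - <<'E'
from h import *
s=read_state(); r0=Rn.from_rotvec(s['tcp_rot']); rm=r0*Rn.from_rotvec((r0.inv()*RH).as_rotvec()*.6)
plan([(C(-.12,.08,.47),rm,.1,0),(hd(.110,.346,.075),RH,0,2)])
E
```

```text
[[[0.41,0.29,-0.44,0.17,-0.17,-0.81,0.1],
 [0.37,0.32,-0.46,0.17,-0.17,-0.8,0.1],
 [0.34,0.34,-0.47,0.17,-0.17,-0.81,0.1],
 [0.3,0.36,-0.48,0.18,-0.17,-0.8,0.1],
 [0.26,0.37,-0.49,0.17,-0.17,-0.81,0.1]]]
[[[0.22,0.38,-0.5,0.18,-0.17,-0.8,0.1],
 [0.18,0.39,-0.51,0.17,-0.17,-0.81,0.1],
 [0.13,0.4,-0.52,0.18,-0.18,-0.8,0.1],
 [0.09,0.39,-0.54,0.17,-0.17,-0.81,0.1],
 [0.05,0.39,-0.54,0.18,-0.18,-0.8,0.1]]]
[[[0.01,0.38,-0.55,0.17,-0.17,-0.81,0.1],
 [0.14,0.8,0.32,0.16,-0.16,-0.74,0],
 [0.08,0.82,0.3,0.16,-0.16,-0.74,0],
 [0.02,0.83,0.29,0.16,-0.16,-0.74,0],
 [-0.04,0.83,0.28,0.16,-0.16,-0.74,0]]]
[[[-0.1,0.83,0.26,0.16,-0.16,-0.74,0],
 [-0.16,0.82,0.25,0.16,-0.16,-0.74,0],
 [-0.22,0.82,0.24,0.16,-0.15,-0.73,0],
 [-0.28,0.8,0.23,0.15,-0.16,-0.74,0],
 [0,0,0,0,0,0,0]]]
[[[0,0,0,0,0,0,0],
 [0,0,0,0,0,0,0],
 [0,0,0,0,0,0,0],
 [0,0,0,0,0,0,0],
 [0,0,0,0,0,0,0]]]
```

Request:
jog_arm(
  increments=[
    [[0.41,0.29,-0.44,0.17,-0.17,-0.81,0.1],[0.37,0.32,-0.46,0.17,-0.17,-0.8,0.1],[0.34,0.34,-0.47,0.17,-0.17,-0.81,0.1],[0.3,0.36,-0.48,0.18,-0.17,-0.8,0.1],[0.26,0.37,-0.49,0.17,-0.17,-0.81,0.1]],
  ],
)

```text
time: 16.8
tool_pos: [0.4078, 0.1526, 0.3492]
tcp_rot: [-2.857, -0.896, -0.936]
wrist_force: [0.5, 0.1, -0.7]
width: 0.551
grip_force: 0.0
```

Request:
jog_arm(
  increments=[
    [[0.22,0.38,-0.5,0.18,-0.17,-0.8,0.1],[0.18,0.39,-0.51,0.17,-0.17,-0.81,0.1],[0.13,0.4,-0.52,0.18,-0.18,-0.8,0.1],[0.09,0.39,-0.54,0.17,-0.17,-0.81,0.1],[0.05,0.39,-0.54,0.18,-0.18,-0.8,0.1]],
  ],
)

```text
time: 17.22
tool_pos: [0.4188, 0.1076, 0.4388]
tcp_rot: [2.596, 1.484, 0.732]
wrist_force: [0.2, 0.6, -0.6]
width: 0.545
grip_force: 0.0
```

Run:
```python
from h import *
s=read_state(); print(s['tool_pos'],s['q'])
plan([(hd(.110,.346,.075),RH,0,2)])
```

```text
[0.41879747 0.10758739 0.43879391] [ 0.11358574 -0.5351025   2.12096947  0.14193714  1.09127889  0.60976214]
[[[0.23,0.75,0.21,0.17,-0.16,-0.79,0],
 [0.17,0.77,0.19,0.17,-0.16,-0.8,0],
 [0.11,0.78,0.17,0.17,-0.16,-0.79,0],
 [0.05,0.79,0.16,0.17,-0.17,-0.8,0],
 [-0.01,0.8,0.14,0.16,-0.16,-0.79,0]]]
[[[-0.08,0.8,0.13,0.17,-0.17,-0.8,0],
 [-0.14,0.79,0.12,0.16,-0.16,-0.79,0],
 [-0.21,0.78,0.1,0.17,-0.17,-0.8,0],
 [-0.27,0.76,0.1,0.16,-0.16,-0.79,0],
 [0,0,0,0,0,0,0]]]
[[[0,0,0,0,0,0,0],
 [0,0,0,0,0,0,0],
 [0,0,0,0,0,0,0],
 [0,0,0,0,0,0,0],
 [0,0,0,0,0,0,0]]]
```

Request:
jog_arm(
  increments=[
    [[0.23,0.75,0,0.17,-0.16,-0.79,0],[0.17,0.77,0,0.17,-0.16,-0.8,0],[0.11,0.78,0,0.17,-0.16,-0.79,0],[0.05,0.79,0.1,0.17,-0.17,-0.8,0],[0,0.8,0.1,0.16,-0.16,-0.79,0]],
  ],
)

```text
time: 17.63
tool_pos: [0.5295, 0.0785, 0.4735]
tcp_rot: [2.22, 1.974, 0.511]
wrist_force: [-0.4, 0.6, 0.0]
width: 0.497
grip_force: 0.0
```

Request:
jog_arm(
  increments=[
    [[-0.08,0.8,0.13,0.17,-0.17,-0.8,0],[-0.14,0.79,0.12,0.16,-0.16,-0.79,0],[-0.21,0.78,0.1,0.17,-0.17,-0.8,0],[-0.27,0.76,0.1,0.16,-0.16,-0.79,0],[0,0,0,0,0,0,0]],
  ],
)

```text
time: 18.05
tool_pos: [0.6263, 0.0575, 0.4857]
tcp_rot: [1.859, 2.289, 0.322]
wrist_force: [0.9, -0.5, -1.0]
width: 0.498
grip_force: 0.0
```

Run:
```python
from h import *
err(hd(.110,.346,.075),RH); s=read_state(); print(s['q'])
shot('wrist','w6')
```

```text
pos err mm (target-now) [  4.2   4.1 -15.7] rot deg [ 0.   0.  -0.1] t 18.05 w 0.49814616244872195 gf 0.0
[ 0.03074552 -0.02529803  1.61743314  0.05064071  1.27454161 -0.18397735]
```

View pics/w6.png

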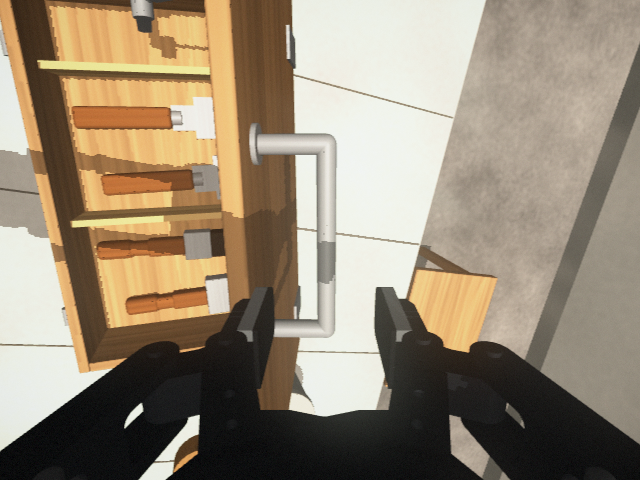

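The bar runs from (326,145) to (326,328), centred between the pads in u. All four tools lie in their bins. I take the bar's depth and centre.

Run:
```python
from h import *
p=viewer.camera_params('wrist'); s=read_state(); T=Rn.from_rotvec(s['tcp_rot']);H=np.array(p['hand_eye']);d=np.load('pics/w6.npy')
for u,v in((326,150),(326,200),(326,237),(326,300),(326,325),(240,170),(300,143)):
    D=np.median(d[v-1:v+2,u-1:u+2])+(.006 if u!=240 else 0)
    t=H[:3,:3]@(np.array([(u-p['cx'])/p['fx'],(v-p['cy'])/p['fy'],1])*D)+H[:3,3]
    w=T.apply(t)+s['tool_pos']; q=w-O
    print((u,v),'tool',np.round(t,4),'chest',np.round([q@EX,q@EY,w[2]],4))
```

```text
(326, 150) tool [0.0612 0.0014 0.1488] chest [0.1101 0.0591 0.343 ]
(326, 200) tool [0.0318 0.0014 0.149 ] chest [0.11   0.0297 0.3428]
(326, 237) tool [0.0085 0.0015 0.1488] chest [0.1099 0.0064 0.3429]
(326, 300) tool [-0.0343  0.0015  0.1482] chest [ 0.1096 -0.0363  0.3434]
(326, 325) tool [-0.0525  0.0015  0.1481] chest [ 0.1095 -0.0546  0.3435]
(240, 170) tool [ 0.0532 -0.042   0.1165] chest [0.0594 0.0513 0.3622]
(300, 143) tool [ 0.0651 -0.0137  0.1497] chest [0.0958 0.0631 0.3381]
```

Request:
jog_arm(
  increments=[
    [[0.08,0.05,0.7,0,0,0,-0.2],[0.08,0,0.7,0,0,0,-0.2],[0,0,0.7,0,0,0,-0.2],[0,0,0.6,0,0,0,-0.2],[0,0,0.45,0,0,0,-0.2]],
  ],
  force=50,
)

```text
time: 18.52
tool_pos: [0.6477, 0.0693, 0.4031]
tcp_rot: [1.86, 2.283, 0.331]
wrist_force: [-22.9, -1.8, 65.0]
width: 0.401
grip_force: 29.1
```

Run:
```python
from h import *
err(hd(.1098,.3433,0),RH)
im,d=shot('wrist','w7')
s=read_state();R=Rn.from_rotvec(s['tcp_rot']);g=s['tool_pos']+R.apply([0,0,.054])-O; print('grasp pt chest',g@EX,g@EY,g[2],s['wrist_force'])
f=np.arctan2(g[2]-.1,.13-g@EX); print(np.degrees(f)); 
p0=(np.array(s['tool_pos']),R)
def h(p): c,q=np.cos(p),np.sin(p); return .13-.238*c+.054*q,.1+.238*q+.054*c
pts=[(hd(*h(np.radians(a)),y=g@EY),RH,-1,0,13) for a in [*np.arange(71,10,-2.5),8.5,6.5,4.8,3.3,2,1,.2,-.4]]
start=(hd(*h(np.radians(72.5)),y=g@EY),RH)
plan(pts,start)
```

```text
pos err mm (target-now) [ 2.9 -3.5 -7.9] rot deg [ 0.4 -0.1 -0.2] t 18.5167 w 0.4010724959947782 gf 29.10318313166499
grasp pt chest 0.10961942891387917 0.00397614240090821 0.3525598688943058 [0.16310307 0.42214892 9.41227371]
85.386456692538
[[[0,-0.21,-0.04,0,0,0,-1],
 [0,-0.35,-0.05,0,0,0,-1],
 [0,-0.35,-0.04,0,0,0,-1],
 [0,-0.36,-0.02,0,0,0,-1],
 [0,-0.35,-0.01,0,0,0,-1]]]
[[[0,-0.36,0.01,0,0,0,-1],
 [0,-0.35,0.03,0,0,0,-1],
 [0,-0.35,0.04,0,0,0,-1],
 [0,-0.35,0.05,0,0,0,-1],
 [0,-0.35,0.07,0,0,0,-1]]]
[[[0,-0.35,0.09,0,0,0,-1],
 [0,-0.34,0.1,0,0,0,-1],
 [0,-0.33,0.11,0,0,0,-1],
 [0,-0.33,0.13,0,0,0,-1],
 [0,-0.33,0.15,0,0,0,-1]]]
[[[0,-0.32,0.16,0,0,0,-1],
 [0,-0.31,0.17,0,0,0,-1],
 [0,-0.3,0.18,0,0,0,-1],
 [0,-0.29,0.2,0,0,0,-1],
 [0,-0.29,0.21,0,0,0,-1]]]
[[[0,-0.27,0.23,0,0,0,-1],
 [0,-0.27,0.23,0,0,0,-1],
 [0,-0.26,0.25,0,0,0,-1],
 [0,-0.24,0.25,0,0,0,-1],
 [0,-0.23,0.27,0,0,0,-1]]]
[[[0,-0.22,0.28,0,0,0,-1],
 [0,-0.17,0.23,0,0,0,-1],
 [0,-0.14,0.2,0,0,0,-1],
 [0,-0.11,0.18,0,0,0,-1],
 [0,-0.1,0.15,0,0,0,-1]]]
[[[0,-0.07,0.13,0,0,0,-1],
 [0,-0.06,0.1,0,0,0,-1],
 [0,-0.04,0.07,0,0,0,-1],
 [0,0,0,0,0,0,-1],
 [0,0,0,0,0,0,-1]]]
```

View pics/w7.png

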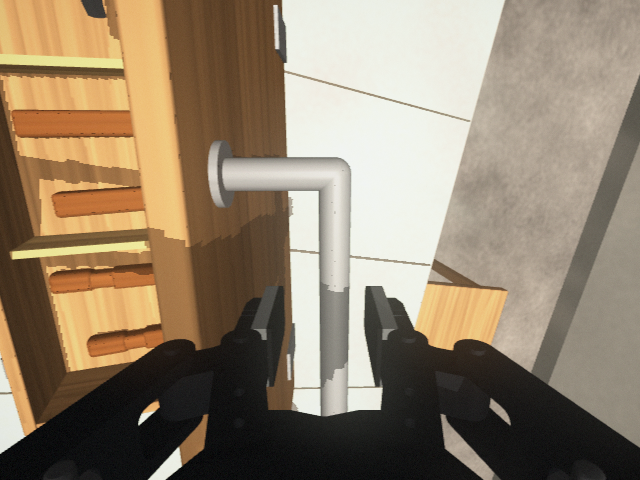

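The fingers straddle the bar, but the left linkage nearly touches the lid's top edge at (200,340) and the hand stopped 9 mm short. I back off, lean the hand away from the lid, and go in again a little shallower.

```bash
sed -i 's/^AL=.*/AL=np.radians(5); RH=down(CY+np.pi\/2,rx=-AL)/' h.py
python3 - <<'E'
from h import *
p=plan([(hd(.1085,.3433,.016),RH,-.2,0),(hd(.1098,.3433,.004),RH,-.2,2,5)])
E
```

```text
[[[-0.04,0.12,-0.07,0.65,0,-0.01,-0.2],
 [-0.04,0.11,-0.07,0.65,-0.01,-0.01,-0.2],
 [-0.05,0.1,-0.08,0.64,0,-0.02,-0.2],
 [0,0.02,0.13,0,0,0,-0.2],
 [0,0.01,0.14,0,0,0,-0.2]]]
[[[0,0.02,0.13,0,0,0,-0.2],
 [0,0,0,0,0,0,-0.2],
 [0,0,0,0,0,0,-0.2],
 [0,0,0,0,0,0,-0.2],
 [0,0,0,0,0,0,-0.2]]]
```

Request:
jog_arm(
  increments=[
    [[0,0,-0.4,0,0,0,-0.2],[-0.04,0.12,-0.03,0.65,0,0,-0.2],[-0.04,0.11,-0.03,0.65,0,0,-0.2],[-0.04,0.1,-0.03,0.65,0,0,-0.2],[0,0,0,0,0,0,-0.2]],
  ],
)

```text
time: 18.98
tool_pos: [0.6552, 0.0668, 0.4138]
tcp_rot: [1.954, 2.4, 0.093]
wrist_force: [0.5, 0.7, 0.4]
width: 0.397
grip_force: 0.0
```

Run:
```python
from h import *
s=read_state(); print(s['wrist_force'],s['grip_force'],s['width']); err(hd(.1098,.3433,.004),RH)
plan([(hd(.1098,.3433,.004),RH,-.2,1,6)])
p=viewer.camera_params('wrist');T=Rn.from_rotvec(s['tcp_rot']);H=np.array(p['hand_eye']);im,d=shot('wrist','w8')
v,u=np.mgrid[200:270,300:360];D=d[200:270,300:360]
P=np.stack([(u-p['cx'])/p['fx']*D,(v-p['cy'])/p['fy']*D,D],-1)@H[:3,:3].T+H[:3,3]
m=(D>0)&(P[...,2]<.12); Q=P[m]; print('bar tool y,z (top surface):',np.median(Q[:,1]),Q[:,1].min(),Q[:,1].max(),np.percentile(Q[:,2],10),len(Q))
```

```text
[0.52547631 0.66346181 0.38826877] 0.0 0.3974552870697609
pos err mm (target-now) [  5.    1.1 -12.7] rot deg [-0.7 -0.1 -0.2] t 18.9833 w 0.3974552870697609 gf 0.0
[[[0,0.05,0.14,-0.04,-0.01,-0.01,-0.2],
 [0,0.04,0.15,-0.04,-0.01,-0.01,-0.2],
 [0,0.05,0.14,-0.03,0,-0.02,-0.2],
 [0,0,0,0,0,0,-0.2],
 [0,0,0,0,0,0,-0.2]]]
bar tool y,z (top surface): 0.008698787041629465 0.003748296526475699 0.014321109267257388 0.06518568502637949 1878
```

Request:
jog_arm(
  increments=[
    [[0,0.15,0,0,0,0,-0.2],[0,0.15,0.05,0,0,0,-0.2],[0,0,0.14,0,0,0,-0.2],[0,0,0.14,0,0,0,-0.2],[0,0,0.08,0,0,0,-0.2]],
  ],
)

```text
time: 19.45
tool_pos: [0.6631, 0.0687, 0.4017]
tcp_rot: [1.952, 2.4, 0.094]
wrist_force: [0.3, 0.1, 0.5]
width: 0.399
grip_force: 0.0
```

Request:
jog_arm(
  increments=[
    [[0,0,0,0,0,0,-0.4],[0,0,0,0,0,0,-0.6],[0,0,0,0,0,0,-1],[0,0,0,0,0,0,-1],[0,0,0,0,0,0,-1]],
  ],
)

```text
time: 19.87
tool_pos: [0.6638, 0.0688, 0.4028]
tcp_rot: [1.952, 2.399, 0.095]
wrist_force: [0.6, 0.1, -1.1]
width: 0.113
grip_force: 48.7
```

```bash
cat >> h.py <<'E'
def hh(p): c,q=np.cos(p),np.sin(p); return .13-.238*c+.054*q,.1+.238*q+.054*c
E
python3 - <<'E'
from h import *
s=read_state();R=Rn.from_rotvec(s['tcp_rot']); print(s['wrist_force'],s['width'],s['grip_force'])
for b in (.054,.058):
    g=s['tool_pos']+R.apply([0,0,b])-O; x,z=g@EX,g[2]; print('pt chest',x,g@EY,z,'r',np.hypot(.13-x,z-.1),'phi',np.degrees(np.arctan2(z-.1,.13-x))-12.78)
E
```

```text
[ 0.56171958  0.1195796  -1.1122717 ] 0.11344168431732853 48.670653104782104
pt chest 0.11263575956770326 0.00037235150591038925 0.3490097491398405 r 0.2496144467222939 phi 73.23104073810008
pt chest 0.11294586991637684 0.00038064830599998206 0.34502179694168744 r 0.24561458492818103 phi 73.2384915968316
```

Run:
```python
from h import *
s=read_state();R=Rn.from_rotvec(s['tcp_rot'])
f=lambda a:C(hh(np.radians(a))[0],0,hh(np.radians(a))[1])
A=[72.2,70.5,*np.arange(68,10,-2.5),8.5,6.5,4.8,3.3,2,1,.2,-.4]
print(len(A)); plan([(f(a),R,-1,0,13) for a in A],(f(73.2),R))
```

```text
34
[[[0,-0.14,0,0,0,0,-1],
 [0,-0.24,0.01,0,0,0,-1],
 [0,-0.36,0.02,0,0,0,-1],
 [0,-0.35,0.04,0,0,0,-1],
 [0,-0.35,0.05,0,0,0,-1]]]
[[[-0.01,-0.35,0.07,0,0,0,-1],
 [0,-0.34,0.08,0,0,0,-1],
 [0,-0.35,0.1,0,0,0,-1],
 [0,-0.33,0.11,0,0,0,-1],
 [0,-0.33,0.13,0,0,0,-1]]]
[[[0,-0.33,0.14,0,0,0,-1],
 [0,-0.32,0.15,0,0,0,-1],
 [0,-0.31,0.17,0,0,0,-1],
 [-0.01,-0.3,0.19,0,0,0,-1],
 [0,-0.3,0.19,0,0,0,-1]]]
[[[0,-0.29,0.21,0,0,0,-1],
 [0,-0.28,0.22,0,0,0,-1],
 [0,-0.26,0.24,0,0,0,-1],
 [0,-0.26,0.24,0,0,0,-1],
 [0,-0.25,0.25,0,0,0,-1]]]
[[[0,-0.23,0.27,0,0,0,-1],
 [-0.01,-0.22,0.28,0,0,0,-1],
 [0,-0.22,0.28,0,0,0,-1],
 [0,-0.19,0.3,0,0,0,-1],
 [0,-0.19,0.3,0,0,0,-1]]]
[[[0,-0.17,0.31,0,0,0,-1],
 [0,-0.13,0.25,0,0,0,-1],
 [0,-0.12,0.26,0,0,0,-1],
 [0,-0.09,0.22,0,0,0,-1],
 [0,-0.08,0.2,0,0,0,-1]]]
[[[0,-0.06,0.18,0,0,0,-1],
 [0,-0.05,0.13,0,0,0,-1],
 [0,-0.03,0.11,0,0,0,-1],
 [-0.01,-0.03,0.08,0,0,0,-1],
 [0,0,0,0,0,0,-1]]]
```

Request:
jog_arm(
  increments=[
    [[0,-0.14,0,0,0,0,-1],[0,-0.24,0.01,0,0,0,-1],[0,-0.36,0.02,0,0,0,-1],[0,-0.35,0.04,0,0,0,-1],[0,-0.35,0.05,0,0,0,-1]],
  ],
)

```text
time: 20.28
tool_pos: [0.6211, 0.0599, 0.3963]
tcp_rot: [1.951, 2.399, 0.096]
wrist_force: [2.2, 0.6, -1.7]
width: 0.117
grip_force: 49.0
```

```bash
cat >> h.py <<'E'
def lidchk(b=.059):
    s=read_state();R=Rn.from_rotvec(s['tcp_rot']); g=s['tool_pos']+R.apply([0,0,b])-O; x,z=g@EX,g[2]
    print('t',s['time'],'F',np.round(s['wrist_force'],1),'w',round(s['width'],3),'gf',round(s['grip_force'],1),'chest',np.round([x,g@EY,z],4),'r',round(np.hypot(.13-x,z-.1),4),'phi',round(np.degrees(np.arctan2(z-.1,.13-x))-12.78,2))
E
python3 -c "
from h import *
lidchk()"
```

```text
t 20.2833 F [ 2.2  0.6 -1.7] w 0.117 gf 49.0 chest [0.0695 0.0004 0.3375] r 0.2451 phi 62.92
```

The lid is following with low force (r 0.245, lid angle 62.9 degrees from shut). I continue along the arc.

Request:
jog_arm(
  increments=[
    [[0,-0.35,0.07,0,0,0,-1],[0,-0.34,0.08,0,0,0,-1],[0,-0.35,0.1,0,0,0,-1],[0,-0.33,0.11,0,0,0,-1],[0,-0.33,0.13,0,0,0,-1]],
  ],
)

```text
time: 20.7
tool_pos: [0.5718, 0.0495, 0.3776]
tcp_rot: [1.952, 2.399, 0.094]
wrist_force: [1.1, -1.3, 2.9]
width: 0.114
grip_force: 50.7
```

Request:
jog_arm(
  increments=[
    [[0,-0.33,0.14,0,0,0,-1],[0,-0.32,0.15,0,0,0,-1],[0,-0.31,0.17,0,0,0,-1],[0,-0.3,0.19,0,0,0,-1],[0,-0.3,0.19,0,0,0,-1]],
  ],
)

```text
time: 21.12
tool_pos: [0.5283, 0.0404, 0.3476]
tcp_rot: [1.952, 2.399, 0.094]
wrist_force: [1.7, -2.9, -2.4]
width: 0.113
grip_force: 51.4
```

```bash
python3 -c "
from h import *
lidchk()"
```

```text
t 21.1167 F [ 1.7 -2.9 -2.4] w 0.113 gf 51.4 chest [-0.0254  0.0004  0.2888] r 0.2445 phi 37.76
```

Request:
jog_arm(
  increments=[
    [[0,-0.29,0.21,0,0,0,-1],[0,-0.28,0.22,0,0,0,-1],[0,-0.26,0.24,0,0,0,-1],[0,-0.26,0.24,0,0,0,-1],[0,-0.25,0.25,0,0,0,-1]],
  ],
)

```text
time: 21.53
tool_pos: [0.492, 0.033, 0.3097]
tcp_rot: [1.952, 2.399, 0.094]
wrist_force: [-4.7, -6.5, -0.6]
width: 0.115
grip_force: 50.8
```

Request:
jog_arm(
  increments=[
    [[0,-0.23,0.27,0,0,0,-1],[0,-0.22,0.28,0,0,0,-1],[0,-0.22,0.28,0,0,0,-1],[0,-0.19,0.3,0,0,0,-1],[0,-0.19,0.3,0,0,0,-1]],
  ],
)

```text
time: 21.95
tool_pos: [0.4646, 0.0273, 0.2644]
tcp_rot: [1.951, 2.399, 0.094]
wrist_force: [3.2, -5.3, -2.8]
width: 0.116
grip_force: 50.0
```

```bash
python3 -c "
from h import *
lidchk()"
```

```text
t 21.95 F [ 3.2 -5.3 -2.8] w 0.116 gf 50.0 chest [-0.0904  0.0008  0.2056] r 0.2444 phi 12.81
```

Request:
jog_arm(
  increments=[
    [[0,-0.17,0.31,0,0,0,-1],[0,-0.13,0.25,0,0,0,-1],[0,-0.12,0.26,0,0,0,-1],[0,-0.09,0.22,0,0,0,-1],[0,-0.08,0.2,0,0,0,-1]],
  ],
)

```text
time: 22.37
tool_pos: [0.4504, 0.0244, 0.226]
tcp_rot: [1.951, 2.399, 0.094]
wrist_force: [1.6, -6.1, -2.1]
width: 0.115
grip_force: 49.0
```

Request:
jog_arm(
  increments=[
    [[0,-0.06,0.18,0,0,0,-1],[0,-0.05,0.13,0,0,0,-1],[0,-0.03,0.11,0,0,0,-1],[0,-0.02,0.08,0,0,0,-1],[0,0,0,0,0,0,-1]],
  ],
)

```text
time: 22.78
tool_pos: [0.4479, 0.0239, 0.2158]
tcp_rot: [1.95, 2.399, 0.096]
wrist_force: [-11.6, -5.7, 24.5]
width: 0.114
grip_force: 52.4
```

```bash
python3 -c "
from h import *
lidchk()"
```

```text
t 22.7833 F [-11.6  -5.7  24.5] w 0.114 gf 52.4 chest [-0.1074  0.0009  0.157 ] r 0.2442 phi 0.72
```

Request:
jog_arm(
  increments=[
    [[0,0,0,0,0,0,-0.6],[0,0,0,0,0,0,-0.2],[0,0,0,0,0,0,-0.1],[0,0,0,0,0,0,-0.1],[0,0,0,0,0,0,-0.1]],
  ],
)

```text
time: 23.2
tool_pos: [0.4467, 0.0245, 0.2111]
tcp_rot: [1.953, 2.401, 0.095]
wrist_force: [-0.8, -0.1, -0.5]
width: 0.451
grip_force: 0.0
```

Request:
jog_arm(
  increments=[
    [[0,0,-0.3,0,0,0,-0.1],[0,0,-0.7,0,0,0,-0.1],[0,0,-1,0,0,0,-0.1],[0,0,-1,0,0,0,-0.1],[0,0,-1,0,0,0,-0.1]],
  ],
)

```text
time: 23.62
tool_pos: [0.4376, 0.0221, 0.3328]
tcp_rot: [1.952, 2.4, 0.095]
wrist_force: [1.4, 0.3, 0.5]
width: 0.451
grip_force: 0.0
```

Request:
jog_arm(
  increments=[
    [[0,-0.8,-0.3,0,0,0,-0.1],[0,-1,0,0,0,0,-0.1],[0,-0.5,0,0,0,0,-0.1],[0,0,0,0,0,0,-0.1],[0,0,0,0,0,0,-0.1]],
  ],
)

```text
time: 24.03
tool_pos: [0.3699, 0.0078, 0.3356]
tcp_rot: [1.952, 2.398, 0.097]
wrist_force: [0.4, -0.5, -0.4]
width: 0.449
grip_force: 0.0
```

Run:
```python
from h import *
lidchk()
im,d=shot('scene','scF')
p=viewer.camera_params('scene');Rm=np.array(p['R']);t=np.array(p['t'])
v,u=np.mgrid[0:480,0:640]
P=(np.stack([(u-p['cx'])/p['fx']*d,(v-p['cy'])/p['fy']*d,d],-1)-t)@Rm-O
q=np.stack([P@EX,P@EY,P[...,2]],-1).reshape(-1,3); m=(d.ravel()>0)&(q[:,2]>.1)&(q[:,2]<.13)&(abs(q[:,1])<.2)&(q[:,0]<.12)&(q[:,0]>-.14)
a=np.polyfit(q[m,0],q[m,2],1); print('lid top slope',a[0],'z',np.median(q[m,2]),m.sum())
```

```text
t 24.0333 F [ 0.4 -0.5 -0.4] w 0.449 gf 0.0 chest [-0.187   0.0014  0.2768] r 0.363 phi 16.37
lid top slope 0.00015289873411015895 z 0.11220094939553729 11486
```

View pics/scF.png

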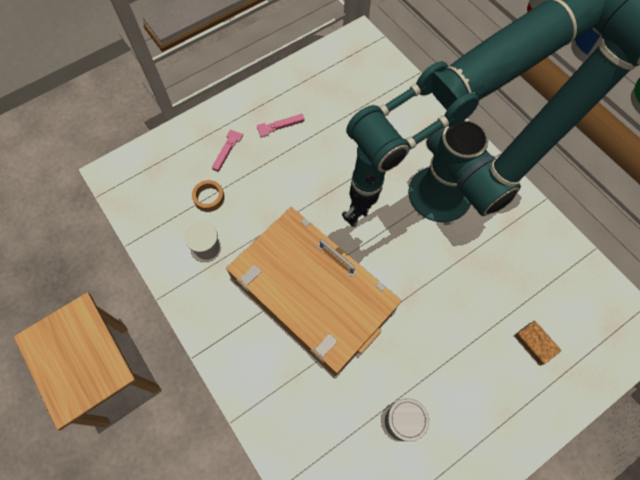

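The lid is level at 112 mm and fully shut. The hand is clear at (358,212), and the tin, tub and tape are where they were.

```bash
python3 -c "
from h import *
print(bot.finish_job())"
```

```text
the job is handed in; nothing more can be done
None
```

The job is handed in without a verdict: both tools are in their compartments, the lid is shut flat and the hand is clear, but on the first reach for the lid handle the wrist force reached about 68 N as the gripper struck the lid (wrist limit 120 N, body-press limit 40 N).

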